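# Pick the soundest cast tugboat and stand it on a squared mould plinth

## Task

Find the one heaviest of the cast tugboats by weighing them against each other on the balance, two at a time, one on each pan, with hands off while it tips: keep whichever side drops and put every lighter boat in the red scrap tray. Tap the stack of plates square so that all four lie snug in the corner of the jig, against both fences, and stand the heaviest boat upright in the middle of the top plate, lengthwise along it, ready for moulding. Do not disturb the cup or the screwdriver.

Things in the scene. Friction and masses are not known exactly. Their poses are not given: they have to be found in the camera images.
- boat_a: cream cast-resin tugboat, 84 mm long in x (stern -40, bow +44). Hull 44 mm wide, 22 mm high, flat bottom. Cabin block on deck, centred on the origin: 36 mm (x) by 30 mm (y), 22 to 50 mm above the bottom; pinch it across y, fingertips just above the deck. Funnel behind it up to 62 mm. Origin: bottom, under the cabin centre. May be absent (None at the start)
- boat_b: tugboat, same shape and frame as boat_a; may be absent. All the boats look alike and weigh 60 to 155 g; hidden voids make any two differ by 9 % or more
- boat_c: another such tugboat, same shape and frame as boat_a, other weight; may be absent
- boat_d: another such tugboat, same shape and frame as boat_a, other weight; may be absent
- boat_e: another such tugboat, same shape and frame as boat_a, other weight; may be absent
- pan_left (a point): centre of the upper face of the pan at the balance's +y end, 55 mm above the table when level. Each pan: 130 mm (x, across the beam) by 85 mm (y, along the beam), 6 mm rim, 140 mm from the pivot. z is the pan's upward normal, x along the pivot axis; the frame tilts with the beam
- pan_right (a point): the same for the pan at the balance's -y end; same axes
- beam (a joint): tilt of the balance beam, rad: 0 level (weak centring spring, level when empty), about -0.1 at the stop with the left (+y) pan down, about +0.1 with the right (-y) pan down; the pans move 14 mm up or down. The fixed stand holds the pivot 75 mm above the table between two steel cheeks up to 90 mm
- pocket (a point): corner jig. Point: top of a 90 x 60 mm pedestal, 28 mm above the table, where a plate's centre is when home against both fences (faces at x=+55.5 and y=+40.5 mm, 12 mm thick, 36 mm above this point). Deck 10 mm lower, 30 mm beyond the plates at the open -x, -y sides, so fingers reach below the plates. Cannot slide; soft springs: sinks 2 to 3 mm under the heaviest boat
- plate_1: lowest of four loose plates (blue, white by turns), each 110 mm (x) by 80 mm (y) by 8 mm, 65 g, stacked untidily on the jig's pedestal, shifted 5 to 18 mm from each fence and turned up to 0.08 rad; they slide easily. Origin: centre of its underside; axes like the pocket's when home
- plate_2: second plate, lies on plate_1, home 8 mm above the pocket point
- plate_3: third plate, home 16 mm above the pocket point
- plate_4: top plate, home 24 mm above the pocket point; its upper surface is then 60 mm above the table
- scrap_tray: red scrap tray, fixed, open on top, 200 mm (x) by 160 mm (y) outside, 32 mm high, walls and floor 5 mm. Origin: centre of its underside, on the table. Tray and jig may be on either side of the balance
- cup: bystander: blue cup, 72 mm across, 85 mm high; origin centre of its underside
- screwdriver: bystander: screwdriver with yellow handle lying on the table, x along the shaft
Things that resemble listed ones, but are neither listed nor needed, are in the scene too. Leave any green look-alike of the boat_d alone. Leave any orange look-alike of the plate_4 alone.

How it is judged:
By the outcome, as a careful person would: the job done as asked, in the order asked, and still so for the second after the job is handed in, with the robot touching nothing.
Of boat_b, boat_d, boat_e only 1 to 2 are there at a start; the rules pass over those that are not, and their reading is None.
At some moment in a run one of boat_a, boat_b, boat_c, boat_d, boat_e may be knocked a few centimetres aside while the robot is not near it.
It also fails if it takes over 210 s, if anything falls off the work surface, if the arm or the gripper's body presses on something with over 40 N, if the wrist force passes 120 N, or if a joint passes its speed limit or range.

## Robot

A 6-joint arm with a two-finger parallel gripper is mounted at the origin on the work surface. World frame = base frame: x ahead of the robot, y to its left, z up, the work surface at z = 0. Lengths are in m, angles in rad, forces in N, time in s.
With the tool pointing down it reaches from about 0.4 to 0.825 m from the base axis. Payload 7 kg.
Tool frame: the origin (TCP) lies on the mounting face of the last link; the fingertips stand arm.tcp_to_tips ahead of it and the grasp point (between the pads) lies 159 mm ahead of it (arm.tcp_to_tips is the distance from the TCP to the fingertips, in m); z points along the fingers, y is the direction in which the jaws open and shut (so a half turn about z gives the same grasp; the last joint's range is limited). The gripper opens to 88 mm and grips with 3 to 60 N. Pads are 19 mm wide; open, the fingers measure 130 mm over their backs; the gripper's body (78 mm by 193 mm) begins 47 mm behind the grasp point.
Start: joints at [1.411, 0.359, 0.012, 0, -1.224, -0.288], TCP at [0.292, 0.608, 0.405] pointing down, gripper open.
Joint ranges: [-3.07, 3.07], [-1.43, 2.12], [-1.02, 1.25], [-3.03, 1.67], [-3.05, -0], [-3.03, 3.03]. Speed limits (rad/s): [2.39, 2.39, 3.01, 3.14, 3.14, 3.14].

## Interface

Orientations are given as [roll, pitch, yaw] about the fixed x, y, z axes, in that order (R = Rz(yaw) Ry(pitch) Rx(roll)).
In Python, from station import arm, cams, job_done, finder gives the robot as it stands.
- The arm moves only by the tool play_rows, never from a script. Its argument "targets" is a list that holds one entry, the list of rows, each a list of 4 numbers: the shift along the tool's x, y, z in m, then the turn about the tool's z in degrees. A call has 1 to 5 rows; each row is the pose to reach, as a shift and turn from the pose commanded when the call began, along the tool's axes at that moment; what a row does not reach only later rows make up. A row lasts 1/8 s, in which the tool goes at most 62.5 mm and 10.7 degrees, less where a joint would pass 70% of its speed; a pose out of reach is approached as far as the arm can. A call with a gripper value outside its range is refused whole. "grip" is the closure in counts, from 0 (fully open) to 255 (shut), set as the call begins (left out, the last holds). The fingers move at their own pace and stop on an object; "newtons" is the grip in N (left out, the last holds). Time passes only in rows, so rows that repeat a pose let the fingers close. It gives the time, the measured TCP pose, the force and the opening at its end, in the units of the state.
- arm.get_state(): the state, without advancing time (a new reading comes with each control period).
- cams.grab_frame(name): name is "side" or "top" or "wrist"; returns (picture, depth): 384x512x3 uint8, red, green, blue; 384x512 float32, m along the optical axis (not along the pixel's ray), 0 where there is no reading.
- cams.camera_params(name): a dict with "intrinsics" (3x3 intrinsics, pixels), "position" and "attitude" of the camera in the world. Camera axes: x right, y down, z forward; pixel columns grow to the right and rows downward; lengths in m; the calibration is good to about 2 mm. A picture is of the moment at which its call begins: read the wrist's pose just before it. camera_params takes no time and is no camera call; for the wrist camera it gives the pose at the moment of the call.
- job_done(): hands the job in, once; it reports no verdict.
Trained networks look in the newest picture that a camera, given by its name, has taken for a name from the list of things; names that differ only in an ending like _2 or _b are one class to them, and where a whole thing is asked for, a point or a joint stands for the part that bears it (a point fixed in the world has none). Each returns a list of dicts, best first, with "score" (0 to 1); they miss things now and then, are a little off and sometimes report something else, mostly with a low value. They report only what shows in the picture. A call takes as long as a camera call. They do not tell look-alikes from the thing itself.
- finder.find_in(camera, query): "xyz" ([x, y, z] in m, in world coordinates, good to about 4 mm: the middle of the surface that is visible of it).
- finder.masks_of(camera, query): "mask" (384x512 bool, what is visible of it).
The state is a dict: "t": time; "q": joint angles; "qd": joint speeds; "joint_efforts": joint torques, N m; "eef_pos": TCP position; "ee_rot": TCP orientation; "force": force on the tool from outside, world axes, zero at the start; "moment": the same for the moment, N m; "width": finger opening in m.
Only numpy, scipy, OpenCV 4.12 (cv2) and the standard library are available. Lean on these libraries where they do the work, as an engineer would, in place of code of your own. Each camera call takes 0.05 s, during which the arm holds its last target. There are 200 camera calls.

## Working session

There is one attempt and no reset: what is moved stays moved. The work goes in short steps, Python scripts to look and compute and a tool call to move; the robot and the scene stay as the last step left them, time stands still between calls to the robot, and variables do not carry over. Pictures are saved under pics/ and viewed, about 12 in all and at most 16, crops included, and the job is handed in when it is done.

Besides the shell and the picture viewer there is one more tool, called after "Call:" by a JSON object that holds its "name" and its "arguments", one argument or row to a line. play_rows: Moves the arm, as the interface text tells. Its arguments: {"type":"object","properties":{"targets":{"type":"array","items":{"type":"array","items":{"type":"array","items":{"type":"number"}}}},"grip":{"type":"number"},"newtons":{"type":"number"}},"required":["targets"]}

```bash
mkdir -p pics; ls
cat > h.py <<'E'
import numpy as np, cv2
from station import arm, cams, job_done, finder
from scipy.spatial.transform import Rotation as R
def cam(n):
    p=cams.camera_params(n); return p
def Rot(a):
    a=np.array(a); 
    return a if a.shape==(3,3) else R.from_euler('xyz',a).as_matrix()
def grab(n,save=None,scale=1):
    p=cam(n); im,d=cams.grab_frame(n)
    if save: cv2.imwrite('pics/'+save,cv2.cvtColor(im,cv2.COLOR_RGB2BGR))
    K=np.array(p['intrinsics']); v,u=np.mgrid[0:384,0:512]
    P=np.stack([(u-K[0,2])/K[0,0]*d,(v-K[1,2])/K[1,1]*d,d],-1)
    W=P@Rot(p['attitude']).T+np.array(p['position'])
    W[d==0]=np.nan
    return im,W
E
python3 - <<'E'
from h import *
print(arm.get_state()); print(arm.tcp_to_tips)
for n in('top','side'):
    print(cam(n)); im,W=grab(n,n+'1.png'); np.save(n+'W.npy',W)
    for q in ('boat_a','plate_4','scrap_tray','pan_left','cup','screwdriver','pocket'):
        try: print(n,q,[(np.round(o['xyz'],3).tolist(),round(o['score'],2)) for o in finder.find_in(n,q)])
        except Exception as e: print(q,e)
E
```

```text
pics
{'t': 0.0, 'q': array([ 1.41108572e+00,  3.59407714e-01,  1.10465772e-02, -3.97635977e-04,
       -1.22408994e+00, -2.88110465e-01]), 'qd': array([5.56342497e-05, 3.70059493e-04, 3.92591434e-04, 5.10247425e-05,
       2.69537609e-03, 6.16372333e-04]), 'joint_efforts': array([-1.11808067e-04, -5.82728577e+01,  2.93045461e+01,  6.99710771e+00,
        6.76569500e-03, -1.66954387e-04]), 'eef_pos': array([0.29217778, 0.60826634, 0.40369506]), 'ee_rot': array([ 3.13989989e+00, -1.11841907e-04, -4.47956405e-01]), 'force': array([-0.05596222, -0.24894429, -1.27583646]), 'moment': array([ 0.01325205, -0.01883167, -0.00250797]), 'width': 0.08750049813459651}
0.1781
{'intrinsics': array([[388.10471574,   0.        , 255.70947947],
       [  0.        , 388.10471574, 189.38366893],
       [  0.        ,   0.        ,   1.        ]]), 'position': array([ 0.34899579, -0.10028098,  1.07796937]), 'attitude': array([-2.99902206, -0.00491086, -1.59058835])}
top boat_a [([0.316, -0.214, 0.02], 0.81), ([0.433, 0.004, 0.019], 0.78), ([0.436, -0.092, 0.022], 0.78), ([0.432, 0.08, 0.02], 0.65), ([0.4
[... 646 characters left out ...]
523, 191.5905926 ],
       [  0.        ,   0.        ,   1.        ]]), 'position': array([ 0.04998191, -1.14499703,  1.07616426]), 'attitude': array([-2.287539  , -0.02294042, -0.38777067])}
side boat_a [([0.434, -0.007, 0.025], 0.89), ([0.431, -0.187, 0.019], 0.83), ([0.433, -0.112, 0.02], 0.7), ([0.314, -0.232, 0.02], 0.64), ([0.429, 0.074, 0.021], 0.55)]
side plate_4 [([0.49, -0.552, 0.008], 0.96), ([0.446, -0.366, 0.059], 0.87)]
side scrap_tray [([0.455, 0.365, 0.004], 0.8)]
side pan_left [([0.621, -0.107, 0.055], 0.87)]
side cup [([0.655, 0.249, 0.061], 0.85), ([0.448, -0.361, 0.028], 0.67)]
side screwdriver [([0.707, -0.302, 0.022], 0.54)]
side pocket [([0.453, -0.362, 0.027], 0.89)]
```

View pics/top1.png

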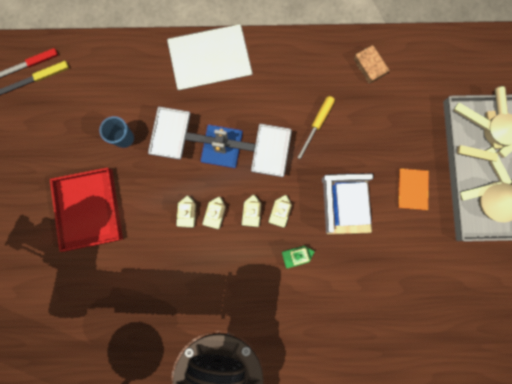

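View pics/side1.png

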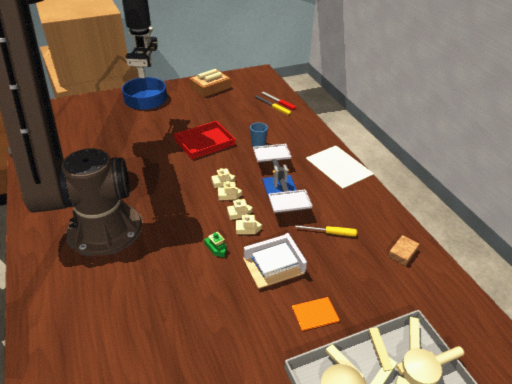

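The top view shows four cream boats in a row, pixels (186..281, 212) with their bows towards +x. The green look-alike is at (298,257) and the balance at (220,142), with the stack in the jig at (349,204). The tray is at (85,210), the cup at (116,131) and the screwdriver at (317,127). Next I'll measure poses from the depth.

```bash
cat >> h.py <<'E'
def rect(P):
    (c,s,a)=cv2.minAreaRect(P[:,:2].astype(np.float32)*1000)
    if s[0]<s[1]: s=s[::-1]; a+=90   # long side direction a
    a=(a+90)%180-90
    return np.round(c).tolist(),np.round(s).tolist(),round(a,1)
def boats(im,W,zlo=0.008,zhi=0.10,base=None):
    """cream components; returns cabin-top centre & long axis"""
    hsv=cv2.cvtColor(im,cv2.COLOR_RGB2HSV)
    m=((hsv[...,0]>=18)&(hsv[...,0]<=40)&(hsv[...,1]>35)&(hsv[...,1]<150)&(hsv[...,2]>110)&(W[...,2]>zlo)&(W[...,2]<zhi)).astype(np.uint8)
    n,l,st,c=cv2.connectedComponentsWithStats(m)
    out=[]
    for i in range(1,n):
        if st[i,4]<120: continue
        P=W[l==i]; z=P[:,2]; z0=np.percentile(z,20)
        if P[:,1].min()<-0.5: continue
        h=P[z>z0+0.020]
        out.append((rect(P),'hi',np.round(h.mean(0)*1000).tolist() if len(h) else None,'n',len(P),'z20',round(z0*1000),np.round(c[i]).tolist()))
    return out
E
python3 - <<'E'
from h import *
im,W=grab('top')
for b in boats(im,W): print(b)
hsv=cv2.cvtColor(im,cv2.COLOR_RGB2HSV)
Z=W[...,2]; X=W[...,0];Y=W[...,1]
# pans
m=(hsv[...,1]<60)&(hsv[...,2]>120)&(Z>0.04)&(Z<0.08)&(X>0.5)&(X<0.75)&(Y<0.25)&(Y>-0.2)
n,l,st,c=cv2.connectedComponentsWithStats(m.astype(np.uint8))
for i in range(1,n):
    if st[i,4]>300: P=W[l==i]; print('pan',rect(P),P[:,2].mean(),c[i])
for nm in('scrap_tray','plate_4','pan_left'):
    finder_m=finder.masks_of('top',nm)
    for o in finder_m[:3]:
        P=W[o['mask']&np.isfinite(Z)]
        print(nm,o['score'],rect(P),np.round(np.percentile(P[:,2],[5,50,95]),3))
red=(hsv[...,1]>120)&((hsv[...,0]<8)|(hsv[...,0]>172))&(Y>0.2)&(Y<0.5)&(X<0.6)&(Z>-0.01)
n,l,st,c=cv2.connectedComponentsWithStats(red.astype(np.uint8))
for i in range(1,n):
    if st[i,4]>500: P=W[l==i]; print('tray',rect(P), rect(P[P[:,2]>0.025]))
# jig
m=(X>0.3)&(X<0.56)&(Y<-0.25)&(Y>-0.46)&(Z>0.01)
P=W[m]; print('jig',rect(P)); print(np.histogram(P[:,2],bins=np.arange(0.01,0.08,0.004)))
f=P[P[:,2]>0.0620]; print('>62',rect(f),f[:,2].mean())
big=cv2.resize(im[160:250,310:390],None,fx=7,fy=6,interpolation=cv2.INTER_CUBIC)
cv2.imwrite('pics/jig1.png',cv2.cvtColor(big,cv2.COLOR_RGB2BGR))
E
```

```text
(([444.0, -95.0], [83.0, 44.0], -6.9), 'hi', [445.0, -94.0, 53.0], 'n', 365, 'z20', 22, [251.0, 212.0])
(([445.0, 83.0], [82.0, 44.0], -3.5), 'hi', [442.0, 85.0, 52.0], 'n', 284, 'z20', 21, [187.0, 212.0])
(([441.0, 6.0], [83.0, 45.0], -17.4), 'hi', [441.0, 7.0, 51.0], 'n', 262, 'z20', 21, [215.0, 212.0])
(([442.0, -175.0], [81.0, 44.0], -19.7), 'hi', [441.0, -172.0, 53.0], 'n', 338, 'z20', 21, [279.0, 212.0])
(([388.0, -357.0], [122.0, 22.0], -89.3), 'hi', [382.0, -309.0, 56.0], 'n', 296, 'z20', 17, [352.0, 229.0])
pan ([655.0, 123.0], [131.0, 88.0], -10.7) 0.05697480096993437 [168.70019595 132.89288047]
pan ([602.0, -149.0], [131.0, 88.0], -11.0) 0.056741941737703666 [270.47257105 150.27428949]
scrap_tray 0.73 ([459.0, 365.0], [209.0, 177.0], 10.4) [0.003 0.007 0.033]
plate_4 0.75 ([452.0, -373.0], [109.0, 101.0], 1.8) [0.058 0.061 0.064]
plate_4 0.65 ([450.0, -318.0], [106.0, 7.0], 3.1) [0.033 0.036 0.04 ]
pan_left 0.79 ([640.0, -5.0], [384.0, 150.0], 79.0) [0.053 0.057 0.063]
pan_left 0.69 ([441.0, -94.0], [78.0, 45.0], -5.8) [0.02  0.025 0.059]
tray ([459.0, 364.0], [216.0, 187.0], 10.0) ([456.0, 358.0], [202.0, 163.0], 10.6)
jig ([421.0, -334.0], [217.0, 169.0], 0.6)
(array([  5, 131, 239,  46,  30,  38,  87,  61,  29,  46, 102, 156, 917,
       647,  91,   3,   0]), array([0.01 , 0.014, 0.018, 0.022, 0.026, 0.03 , 0.034, 0.038, 0.042,
       0.046, 0.05 , 0.054, 0.058, 0.062, 0.066, 0.07 , 0.074, 0.078]))
>62 ([456.0, -356.0], [147.0, 123.0], 1.7) 0.06409175733368519
```

View pics/jig1.png

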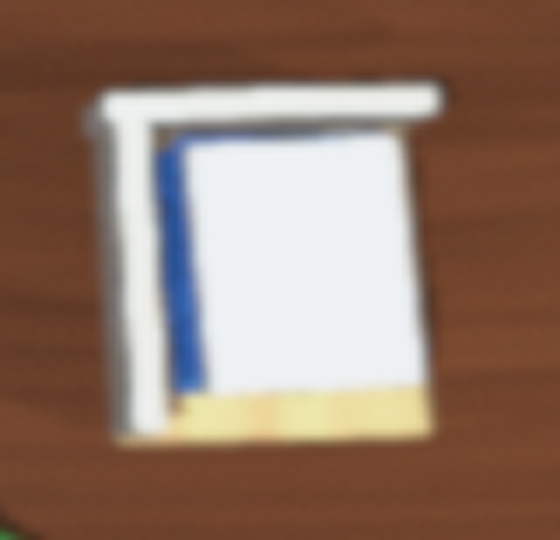

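The close view shows the jig with its fences at +x (top of the picture) and +y (left), and the stack offset from both. The jig's yaw is about 1.7°. Next is a planner that turns world goals into tool shifts.

```bash
cat > plan.py <<'E'
import sys,ast,numpy as np
from h import arm
# waypoints in mm/deg: x y z(grasp point height) yaw ; z as TCP-159
def plan(wps):
    s=arm.get_state(); p=np.array(s['eef_pos'])*1000; y=np.degrees(s['ee_rot'][2])
    print('t',round(s['t'],2),'at',np.round([p[0],p[1],p[2]-159,y],1),'w',round(s['width']*1000,1),'F',np.round(s['force'],1))
    for w in wps:
        d=np.array(w[:3])+[0,0,159]-p; a=np.radians(y); c,sn=np.cos(a),np.sin(a)
        t=np.array([c*d[0]+sn*d[1],sn*d[0]-c*d[1],-d[2]])/1000
        th=-((w[3]-y+90)%180-90) if len(w)<5 else -(w[3]-y)
        n=max(np.linalg.norm(d)/62.5,abs(th)/10.7)
        print(w,'->',np.round(t,4).tolist(),round(th,1),'rows %.1f'%n)
        p=p+d; y=y-th
if __name__=='__main__': plan(ast.literal_eval(sys.argv[1]))
E
python3 plan.py "[(380,345,190,-14),(443,83,130,-3.5),(443,83,45,-3.5),(443,83,150,-3.5),(655,124,165,-10.9),(655,124,95,-10.9)]"
```

```text
t 1.0 at [292.3 608.4 245.7 -25.7] w 87.3 F [ 0.8 -0.  -0.2]
(380, 345, 190, -14) -> [0.1931, 0.1995, 0.0557] -11.7 rows 4.5
(443, 83, 130, -3.5) -> [0.1245, 0.239, 0.06] -10.5 rows 4.4
(443, 83, 45, -3.5) -> [0.0, -0.0, 0.085] -0.0 rows 1.4
(443, 83, 150, -3.5) -> [0.0, -0.0, -0.105] -0.0 rows 1.7
(655, 124, 165, -10.9) -> [0.2091, -0.0539, -0.015] 7.4 rows 3.5
(655, 124, 95, -10.9) -> [0.0, -0.0, 0.07] -0.0 rows 1.1
```

Call:
{"name": "play_rows", "arguments": {
  "targets": [
    [[0.193,0.2,0.056,-11.7],[0.193,0.2,0.056,-11.7],[0.193,0.2,0.056,-11.7],[0.193,0.2,0.056,-11.7],[0.193,0.2,0.056,-11.7]]
  ],
  "grip": 98,
  "newtons": 15
}}

```text
t: 1.62
eef_pos: [0.3799, 0.3417, 0.3484]
ee_rot: [3.141, 0.0, -0.245]
force: [0.2, 0.5, 1.0]
width: 0.0545
```

Call:
{"name": "play_rows", "arguments": {
  "targets": [
    [[0.1245,0.239,0.06,-10.5],[0.1245,0.239,0.06,-10.5],[0.1245,0.239,0.06,-10.5],[0.1245,0.239,0.06,-10.5],[0.1245,0.239,0.06,-10.5]]
  ]
}}

```text
t: 2.25
eef_pos: [0.4426, 0.0799, 0.2882]
ee_rot: [3.141, 0.001, -0.063]
force: [0.7, 0.0, 0.8]
width: 0.054
```

```bash
python3 - <<'E'
from h import *
im,W=grab('wrist','w1.png')
for b in boats(im,W): print(b)
E
python3 plan.py "[(443,83,45,-3.5),]"
```

```text
(([442.0, -95.0], [85.0, 45.0], -6.2), 'hi', [444.0, -81.0, 45.0], 'n', 4757, 'z20', 18, [480.0, 186.0])
(([444.0, 83.0], [84.0, 44.0], -4.6), 'hi', [444.0, 83.0, 51.0], 'n', 5370, 'z20', 21, [255.0, 197.0])
(([440.0, 5.0], [84.0, 45.0], -16.4), 'hi', [440.0, 6.0, 51.0], 'n', 6283, 'z20', 21, [359.0, 195.0])
t 2.3 at [442.6  78.9 128.6  -3.6] w 54.0 F [-0.2 -2.2 -0.5]
(443, 83, 45, -3.5) -> [0.0001, -0.0041, 0.0836] -0.1 rows 1.3
```

View pics/w1.png

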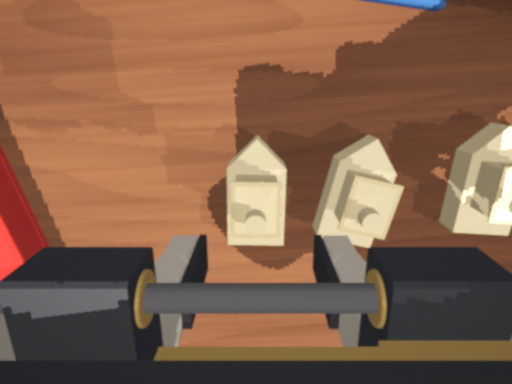

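The wrist view shows boat 1 between the jaws at (256,197) with its neighbours clear, and its position agrees with the top camera. I'll grasp it now.

Call:
{"name": "play_rows", "arguments": {
  "targets": [
    [[0.0,-0.001,0.05,1],[0.0,-0.001,0.083,1],[0.0,-0.001,0.083,1]]
  ]
}}

```text
t: 2.68
eef_pos: [0.4422, 0.0831, 0.2041]
ee_rot: [3.139, 0.004, -0.078]
force: [0.1, 1.0, 0.9]
width: 0.054
```

Call:
{"name": "play_rows", "arguments": {
  "targets": [
    [[0,0,0,0],[0,0,0,0],[0,0,0,0],[0,0,0,0]]
  ],
  "grip": 255,
  "newtons": 15
}}

```text
t: 3.18
eef_pos: [0.4432, 0.0839, 0.2067]
ee_rot: [-3.14, -0.002, -0.077]
force: [-1.5, 0.2, 7.8]
width: 0.0298
```

Call:
{"name": "play_rows", "arguments": {
  "targets": [
    [[0,0,-0.05,0],[0,0,-0.105,0],[0,0,-0.105,0],[0,0,-0.105,0]]
  ]
}}

```text
t: 3.68
eef_pos: [0.4424, 0.0834, 0.3109]
ee_rot: [-3.141, -0.0, -0.078]
force: [-0.5, 0.1, -1.9]
width: 0.0299
```

```bash
python3 plan.py "[(655,124,165,-10.9),(655,124,104,-10.9),(655,124,94,-10.9)]"
```

```text
t 3.67 at [442.4  83.4 151.9  -4.5] w 29.9 F [-0.5  0.1 -1.9]
(655, 124, 165, -10.9) -> [0.2087, -0.0571, -0.0131] 6.4 rows 3.5
(655, 124, 104, -10.9) -> [0.0, -0.0, 0.061] -0.0 rows 1.0
(655, 124, 94, -10.9) -> [0.0, -0.0, 0.01] -0.0 rows 0.2
```

Call:
{"name": "play_rows", "arguments": {
  "targets": [
    [[0.052,-0.014,-0.013,3.2],[0.11,-0.03,-0.013,6.4],[0.165,-0.045,-0.013,6.4],[0.2087,-0.0571,-0.013,6.4],[0.2087,-0.0571,-0.013,6.4]]
  ]
}}

```text
t: 4.3
eef_pos: [0.6575, 0.1245, 0.3198]
ee_rot: [3.139, 0.004, -0.19]
force: [-1.3, 0.2, -1.4]
width: 0.0298
```

Call:
{"name": "play_rows", "arguments": {
  "targets": [
    [[0,0,0.025,0],[0,0,0.048,0],[0,0,0.06,0],[0,0,0.065,0],[0,0,0.07,0]]
  ]
}}

```text
t: 4.92
eef_pos: [0.6555, 0.1244, 0.254]
ee_rot: [-3.141, -0.001, -0.189]
force: [0.6, -0.1, -0.7]
width: 0.03
```

Call:
{"name": "play_rows", "arguments": {
  "targets": [
    [[0,0,0,0],[0,0,0,0],[0,0,0,0]]
  ],
  "grip": 98
}}

```text
t: 5.3
eef_pos: [0.6555, 0.1244, 0.2543]
ee_rot: [-3.141, -0.001, -0.189]
force: [-0.2, -0.6, -0.5]
width: 0.052
```

Call:
{"name": "play_rows", "arguments": {
  "targets": [
    [[0,0,-0.03,0],[0,0,-0.08,0],[-0.03,0,-0.08,0],[-0.06,0,-0.08,0]]
  ]
}}

```text
t: 5.8
eef_pos: [0.5959, 0.1356, 0.3346]
ee_rot: [-3.14, -0.001, -0.19]
force: [-0.4, -0.3, 0.4]
width: 0.0537
```

```bash
python3 - <<'E'
from h import *
im,W=grab('wrist','w2.png')
for b in boats(im,W,zhi=0.14): print(b)
E
python3 plan.py "[(540,-20,165,-15),(439,-173.5,150,-19.7),(439,-173.5,48,-19.7),(439,-173.5,155,-19.7),(602,-150,165,-10.9)]"
```

```text
(([654.0, 124.0], [82.0, 46.0], -11.7), 'hi', [655.0, 128.0, 91.0], 'n', 6141, 'z20', 62, [259.0, 118.0])
(([651.0, -18.0], [10.0, 7.0], 79.6), 'hi', None, 'n', 175, 'z20', 77, [473.0, 82.0])
(([470.0, -84.0], [21.0, 10.0], -24.1), 'hi', None, 'n', 227, 'z20', 11, [506.0, 261.0])
t 5.85 at [592.8 135.7 175.4 -10.9] w 53.8 F [-5.5 -0.8 -2.1]
(540, -20, 165, -15) -> [-0.0225, 0.1629, 0.0104] 4.1 rows 2.6
(439, -173.5, 150, -19.7) -> [-0.0578, 0.1744, 0.015] 4.7 rows 2.9
(439, -173.5, 48, -19.7) -> [0.0, -0.0, 0.102] -0.0 rows 1.6
(439, -173.5, 155, -19.7) -> [0.0, -0.0, -0.107] -0.0 rows 1.7
(602, -150, 165, -10.9) -> [0.1455, -0.0771, -0.01] -8.8 rows 2.6
```

View pics/w2.png

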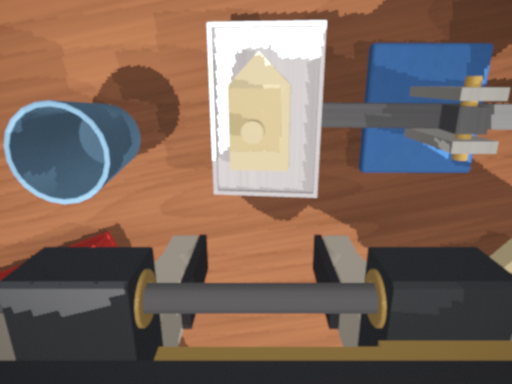

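The boat stands upright on the left pan, with its hull centred near column 260 against about 267 for the pan. I'll quantify that offset, and the pivot, from the same kind of view before loading the right pan.

```bash
cat >> h.py <<'E'
def pans(im,W):
    hsv=cv2.cvtColor(im,cv2.COLOR_RGB2HSV); Z=W[...,2]
    m=(hsv[...,1]<75)&(hsv[...,2]>120)&(Z>0.025)&(Z<0.09)&(W[...,0]>0.5)&(W[...,1]<0.25)&(W[...,1]>-0.25)
    n,l,st,c=cv2.connectedComponentsWithStats(m.astype(np.uint8)); o=[]
    for i in range(1,n):
        if st[i,4]>300: P=W[l==i]; o.append((rect(P),np.round(np.median(P[:,2]*1000),1)))
    return o
E
python3 - <<'E'
from h import *
for n in('wrist','top','side'):
    im,W=grab(n)
    print(n,pans(im,W)); print([b for b in boats(im,W,zhi=0.14) if b[0][0][0]>550])
    # cheeks: highest points near pivot
    m=(W[...,2]>0.08)&(W[...,2]<0.1)&(abs(W[...,0]-0.628)<0.05)&(abs(W[...,1]+0.013)<0.05)
    P=W[m]; 
    if len(P): print('cheeks',P.mean(0),len(P))
E
```

```text
wrist [(([653.0, 121.0], [131.0, 87.0], -11.0), np.float64(42.9)), (([643.0, -17.0], [31.0, 9.0], 80.1), np.float64(88.8)), (([620.0, -49.0], [18.0, 15.0], -10.4), np.float64(58.2)), (([608.0, -10.0], [31.0, 12.0], 78.8), np.float64(88.6))]
[(([651.0, 125.0], [82.0, 46.0], -11.8), 'hi', [655.0, 128.0, 91.0], 'n', 6110, 'z20', 62, [258.0, 114.0]), (([651.0, -18.0], [10.0, 6.0], 78.5), 'hi', None, 'n', 167, 'z20', 76, [474.0, 76.0])]
cheeks [ 0.62732699 -0.01227634  0.08633004] 2431
top [(([601.0, -150.0], [131.0, 88.0], -11.1), np.float64(70.5))]
[]
cheeks [ 0.62831297 -0.01300025  0.08737458] 165
side [(([600.0, -152.0], [133.0, 97.0], -12.2), np.float64(71.3))]
[(([624.0, 799.0], [119.0, 79.0], 15.8), 'hi', None, 'n', 173, 'z20', 66, [209.0, 75.0]), (([660.0, 123.0], [98.0, 59.0], -4.7), 'hi', [651.0, 118.0, 90.0], 'n', 275, 'z20', 54, [271.0, 151.0])]
cheeks [ 0.62543232 -0.0167289   0.08679437] 74
```

Call:
{"name": "play_rows", "arguments": {
  "targets": [
    [[-0.0225,0.163,0.01,4],[-0.0225,0.163,0.01,4],[-0.0225,0.163,0.01,4]]
  ]
}}

```text
t: 6.38
eef_pos: [0.5433, -0.0224, 0.3236]
ee_rot: [3.141, 0.0, -0.26]
force: [0.2, -0.0, 1.0]
width: 0.0536
```

Call:
{"name": "play_rows", "arguments": {
  "targets": [
    [[-0.058,0.174,0.015,4.7],[-0.058,0.174,0.015,4.7],[-0.058,0.174,0.015,4.7],[-0.058,0.174,0.015,4.7],[-0.058,0.174,0.015,4.7]]
  ]
}}

```text
t: 7.0
eef_pos: [0.4437, -0.174, 0.309]
ee_rot: [-3.142, -0.001, -0.343]
force: [1.1, 0.4, 0.0]
width: 0.0535
```

```bash
python3 - <<'E'
from h import *
im,W=grab('wrist')
for b in boats(im,W,zhi=0.14): print(b)
E
python3 plan.py "[(440,-174,48,-19.7),]"
```

```text
(([442.0, -176.0], [84.0, 44.0], -19.4), 'hi', [441.0, -176.0, 51.0], 'n', 4183, 'z20', 21, [264.0, 189.0])
(([446.0, -104.0], [75.0, 60.0], -28.1), 'hi', [450.0, -101.0, 56.0], 'n', 2002, 'z20', 20, [179.0, 211.0])
(([386.0, -330.0], [35.0, 13.0], 43.9), 'hi', [398.0, -325.0, 51.0], 'n', 167, 'z20', 16, [470.0, 194.0])
(([463.0, -4.0], [46.0, 34.0], 63.9), 'hi', None, 'n', 1188, 'z20', 15, [71.0, 234.0])
t 7.05 at [ 443.9 -173.5  149.9  -19.6] w 54.0 F [ 0.8  1.1 -0.2]
(440, -174, 48, -19.7) -> [-0.0035, 0.0018, 0.1019] 0.1 rows 1.6
```

Call:
{"name": "play_rows", "arguments": {
  "targets": [
    [[-0.0035,0.0025,0.06,0],[-0.0035,0.0025,0.102,0],[-0.0035,0.0025,0.102,0]]
  ]
}}

```text
t: 7.42
eef_pos: [0.4386, -0.1739, 0.2044]
ee_rot: [3.139, 0.006, -0.34]
force: [0.2, 0.5, 0.9]
width: 0.0541
```

Call:
{"name": "play_rows", "arguments": {
  "targets": [
    [[0,0,0,0],[0,0,0,0],[0,0,0,0],[0,0,0,0]]
  ],
  "grip": 255
}}

```text
t: 7.92
eef_pos: [0.4394, -0.1747, 0.208]
ee_rot: [-3.141, -0.003, -0.341]
force: [-0.4, 2.2, 7.5]
width: 0.0298
```

Call:
{"name": "play_rows", "arguments": {
  "targets": [
    [[0,0,-0.05,0],[0,0,-0.11,0],[0,0,-0.12,0],[0,0,-0.12,0]]
  ]
}}

```text
t: 8.43
eef_pos: [0.4386, -0.1747, 0.3275]
ee_rot: [-3.14, -0.002, -0.342]
force: [-0.3, -0.5, -1.4]
width: 0.0301
```

```bash
python3 plan.py "[(601,-151.5,170,-10.9),(601,-151.5,116,-10.9),(601,-151.5,104,-10.9)]"
```

```text
t 8.43 at [ 438.6 -174.7  168.5  -19.6] w 30.1 F [-0.3 -0.5 -1.4]
(601, -151.5, 170, -10.9) -> [0.1452, -0.0763, -0.0015] -8.7 rows 2.6
(601, -151.5, 116, -10.9) -> [0.0, -0.0, 0.054] -0.0 rows 0.9
(601, -151.5, 104, -10.9) -> [0.0, -0.0, 0.012] -0.0 rows 0.2
```

Call:
{"name": "play_rows", "arguments": {
  "targets": [
    [[0.05,-0.026,-0.0015,-4],[0.1,-0.052,-0.0015,-8.7],[0.1452,-0.0763,-0.0015,-8.7],[0.1452,-0.0763,-0.0015,-8.7],[0.1452,-0.0763,-0.0015,-8.7]]
  ]
}}

```text
t: 9.05
eef_pos: [0.6006, -0.1514, 0.3256]
ee_rot: [3.141, 0.004, -0.19]
force: [-0.7, -0.1, -1.2]
width: 0.0297
```

Call:
{"name": "play_rows", "arguments": {
  "targets": [
    [[0,0,0.025,0],[0,0,0.046,0],[0,0,0.054,0],[0,0,0.06,0],[0,0,0.065,0]]
  ]
}}

```text
t: 9.68
eef_pos: [0.6012, -0.1515, 0.2636]
ee_rot: [-3.141, -0.001, -0.189]
force: [-0.6, 0.6, 0.2]
width: 0.0298
```

Call:
{"name": "play_rows", "arguments": {
  "targets": [
    [[0,0,0,0],[0,0,0,0],[0,0,0,0]]
  ],
  "grip": 98
}}

```text
t: 10.05
eef_pos: [0.6014, -0.1515, 0.2636]
ee_rot: [-3.141, -0.001, -0.189]
force: [-0.1, -0.4, 0.1]
width: 0.0522
```

Call:
{"name": "play_rows", "arguments": {
  "targets": [
    [[0,0,-0.03,0],[0,0,-0.08,0],[-0.06,-0.02,-0.08,0],[-0.12,-0.06,-0.08,0],[-0.12,-0.06,-0.08,0]]
  ]
}}

```text
t: 10.68
eef_pos: [0.4922, -0.0687, 0.344]
ee_rot: [-3.141, -0.001, -0.188]
force: [1.3, 0.8, 0.5]
width: 0.0539
```

```bash
cat > bal.py <<'E'
from h import *
for n in('wrist','top','side'):
    im,W=grab(n,f'{n}_b.png')
    print(n,[p for p in pans(im,W) if p[0][1][0]>60])
    for b in boats(im,W,zhi=0.14): print('   ',b)
E
python3 bal.py; python3 plan.py "[]"
```

```text
wrist [(([628.0, 29.0], [115.0, 41.0], 78.9), np.float64(62.7)), (([584.0, -109.0], [160.0, 84.0], 79.6), np.float64(47.1)), (([615.0, 95.0], [65.0, 15.0], -12.2), np.float64(67.4))]
    (([590.0, -156.0], [62.0, 57.0], 79.4), 'hi', [595.0, -151.0, 92.0], 'n', 6088, 'z20', 61, [347.0, 39.0])
    (([603.0, -9.0], [14.0, 7.0], 78.6), 'hi', None, 'n', 179, 'z20', 77, [144.0, 58.0])
    (([443.0, -96.0], [82.0, 44.0], -7.2), 'hi', [447.0, -97.0, 51.0], 'n', 2288, 'z20', 21, [301.0, 216.0])
    (([446.0, -3.0], [57.0, 41.0], 28.7), 'hi', [447.0, -4.0, 46.0], 'n', 1120, 'z20', 20, [204.0, 230.0])
top [(([687.0, 119.0], [85.0, 68.0], 79.6), np.float64(72.2)), (([616.0, -160.0], [99.0, 66.0], -11.3), np.float64(41.6))]
    (([605.0, -153.0], [87.0, 45.0], -6.0), 'hi', [602.0, -152.0, 93.0], 'n', 417, 'z20', 62, [271.0, 150.0])
    (([441.0, 6.0], [83.0, 44.0], -16.4), 'hi', [444.0, 9.0, 50.0], 'n', 201, 'z20', 21, [215.0, 211.0])
    (([438.0, -94.0], [72.0, 44.0], -6.9), 'hi', [443.0, -96.0, 52.0], 'n', 319, 'z20', 22, [251.0, 211.0])
    (([388.0, -358.0], [121.0, 21.0], -89.3), 'hi', [379.0, -301.0, 55.0], 'n', 284, 'z20', 17, [352.0, 229.0])
side [(([601.0, -151.0], [132.0, 92.0], -11.8), np.float64(42.8))]
    (([631.0, 795.0], [132.0, 75.0], 8.1), 'hi', None, 'n', 184, 'z20', 63, [210.0, 75.0])
    (([674.0, 159.0], [145.0, 77.0], 61.7), 'hi', [649.0, 114.0, 118.0], 'n', 241, 'z20', 83, [272.0, 145.0])
    (([439.0, 1.0], [82.0, 50.0], -18.4), 'hi', [436.0, -0.0, 51.0], 'n', 303, 'z20', 19, [229.0, 191.0])
    (([613.0, -117.0], [125.0, 90.0], 76.9), 'hi', [598.0, -160.0, 90.0], 'n', 375, 'z20', 54, [289.0, 200.0])
    (([437.0, -101.0], [83.0, 56.0], -23.0), 'hi', [438.0, -101.0, 52.0], 'n', 328, 'z20', 19, [239.0, 209.0])
    (([390.0, -363.0], [119.0, 32.0], -90.0), 'hi', None, 'n', 258, 'z20', 18, [256.0, 274.0])
t 10.82 at [495.1 -69.6 184.9 -10.8] w 53.9 F [ 1.1 -0.2 -0.2]
```

Right (boat 4) dropped, so boat 1 on the left is the lighter. I'll go and fetch boat 1 for scrap.

```bash
python3 plan.py "[(595,135,190,-10.9)]"
```

```text
t 10.82 at [495.1 -69.6 184.9 -10.8] w 53.9 F [ 1.1 -0.2 -0.2]
(595, 135, 190, -10.9) -> [0.0599, -0.2197, -0.0051] 0.1 rows 3.6
```

Call:
{"name": "play_rows", "arguments": {
  "targets": [
    [[0.06,-0.2197,-0.005,0],[0.06,-0.2197,-0.005,0],[0.06,-0.2197,-0.005,0],[0.06,-0.2197,-0.005,0],[0.06,-0.2197,-0.005,0]]
  ]
}}

```text
t: 11.45
eef_pos: [0.5974, 0.1366, 0.3468]
ee_rot: [3.141, 0.0, -0.188]
force: [0.1, -0.3, -0.5]
width: 0.0536
```

```bash
python3 - <<'E'
from h import *
im,W=grab('wrist')
print(pans(im,W))
for b in boats(im,W,zhi=0.15): print(b)
E
python3 plan.py "[(653,125,190,-11),(653,125,121,-11)]"
```

```text
[(([653.0, 123.0], [131.0, 88.0], -11.0), np.float64(69.8)), (([643.0, -17.0], [31.0, 9.0], 81.5), np.float64(88.8)), (([618.0, -59.0], [26.0, 18.0], 79.1), np.float64(50.2)), (([609.0, -10.0], [31.0, 12.0], 79.3), np.float64(88.7))]
(([652.0, 125.0], [76.0, 47.0], -10.8), 'hi', [655.0, 123.0, 120.0], 'n', 6756, 'z20', 91, [260.0, 124.0])
(([648.0, -34.0], [51.0, 6.0], 80.9), 'hi', None, 'n', 160, 'z20', 77, [464.0, 84.0])
(([470.0, -94.0], [29.0, 17.0], -50.3), 'hi', [460.0, -85.0, 33.0], 'n', 459, 'z20', 12, [503.0, 255.0])
t 11.5 at [596.5 135.3 187.8 -10.8] w 54.1 F [-0.5 -0.  -1.3]
(653, 125, 190, -11) -> [0.0574, -0.0005, -0.0022] 0.2 rows 0.9
(653, 125, 121, -11) -> [0.0, -0.0, 0.069] -0.0 rows 1.1
```

Call:
{"name": "play_rows", "arguments": {
  "targets": [
    [[0.0574,0.001,-0.002,0],[0.0574,0.001,-0.002,0],[0.0574,0.001,0.03,0],[0.0574,0.001,0.067,0],[0.0574,0.001,0.067,0]]
  ]
}}

```text
t: 12.12
eef_pos: [0.6501, 0.1211, 0.2782]
ee_rot: [3.138, 0.005, -0.191]
force: [-0.3, 0.1, 0.6]
width: 0.0541
```

Call:
{"name": "play_rows", "arguments": {
  "targets": [
    [[0,0,0,0],[0,0,0,0],[0,0,0,0],[0,0,0,0]]
  ],
  "grip": 255
}}

```text
t: 12.62
eef_pos: [0.6513, 0.1229, 0.282]
ee_rot: [-3.141, -0.001, -0.189]
force: [0.6, 0.8, -0.8]
width: 0.0307
```

Call:
{"name": "play_rows", "arguments": {
  "targets": [
    [[0,0,-0.03,0],[0,0,-0.07,0],[0,0,-0.075,0],[0,0,-0.075,0]]
  ]
}}

```text
t: 13.12
eef_pos: [0.6509, 0.1228, 0.3564]
ee_rot: [-3.141, -0.0, -0.19]
force: [-0.8, 0.8, -0.6]
width: 0.0306
```

```bash
python3 plan.py "[(570,230,190,-1),(496,399,170,10.5),(496,399,57,10.5),(496,399,150,10.5),(455,210,160,-2),(440,6,160,-17)]"
```

```text
t 13.12 at [650.9 122.8 197.4 -10.9] w 30.6 F [-0.8  0.8 -0.6]
(570, 230, 190, -1) -> [-0.0997, -0.0901, 0.0074] -9.9 rows 2.2
(496, 399, 170, 10.5) -> [-0.0769, -0.1677, 0.02] -11.5 rows 3.0
(496, 399, 57, 10.5) -> [0.0, 0.0, 0.113] -0.0 rows 1.8
(496, 399, 150, 10.5) -> [0.0, 0.0, -0.093] -0.0 rows 1.5
(455, 210, 160, -2) -> [-0.0748, 0.1784, -0.01] 12.5 rows 3.1
(440, 6, 160, -17) -> [-0.0079, 0.2044, -0.0] 15.0 rows 3.3
```

Call:
{"name": "play_rows", "arguments": {
  "targets": [
    [[-0.05,-0.045,0.0037,-5],[-0.0997,-0.0901,0.007,-9.9],[-0.0997,-0.0901,0.007,-9.9],[-0.0997,-0.0901,0.007,-9.9]]
  ]
}}

```text
t: 13.62
eef_pos: [0.5697, 0.2305, 0.3482]
ee_rot: [3.141, 0.001, -0.015]
force: [0.2, -0.3, -0.3]
width: 0.0305
```

Call:
{"name": "play_rows", "arguments": {
  "targets": [
    [[-0.025,-0.055,0.01,-5],[-0.05,-0.11,0.02,-11.5],[-0.0769,-0.1677,0.02,-11.5],[-0.0769,-0.1677,0.02,-11.5],[-0.0769,-0.1677,0.02,-11.5]]
  ]
}}

```text
t: 14.25
eef_pos: [0.4967, 0.3984, 0.3284]
ee_rot: [3.141, 0.001, 0.183]
force: [0.2, -0.4, -1.5]
width: 0.0306
```

Call:
{"name": "play_rows", "arguments": {
  "targets": [
    [[0,0,0.04,0],[0,0,0.08,0],[0,0,0.104,0],[0,0,0.11,0],[0,0,0.11,0]]
  ]
}}

```text
t: 14.88
eef_pos: [0.4976, 0.397, 0.2197]
ee_rot: [3.141, -0.0, 0.182]
force: [-1.1, -1.7, 3.8]
width: 0.0302
```

Call:
{"name": "play_rows", "arguments": {
  "targets": [
    [[0,0,0,0],[0,0,0,0],[0,0,0,0]]
  ],
  "grip": 120
}}

```text
t: 15.25
eef_pos: [0.4965, 0.3986, 0.2191]
ee_rot: [-3.142, -0.0, 0.183]
force: [0.3, 0.4, 1.0]
width: 0.046
```

Call:
{"name": "play_rows", "arguments": {
  "targets": [
    [[0,0,-0.04,0],[0,0,-0.1,0],[0,0,-0.1,0]]
  ],
  "grip": 98
}}

```text
t: 15.62
eef_pos: [0.4973, 0.4001, 0.3247]
ee_rot: [-3.136, -0.007, 0.185]
force: [0.9, 0.2, 0.1]
width: 0.054
```

Call:
{"name": "play_rows", "arguments": {
  "targets": [
    [[-0.075,0.178,-0.01,12.5],[-0.075,0.178,-0.01,12.5],[-0.075,0.178,-0.01,12.5],[-0.075,0.178,-0.01,12.5]]
  ]
}}

```text
t: 16.12
eef_pos: [0.4536, 0.2068, 0.3292]
ee_rot: [3.142, 0.001, -0.037]
force: [0.3, 0.0, 0.3]
width: 0.0538
```

Call:
{"name": "play_rows", "arguments": {
  "targets": [
    [[-0.008,0.204,0,15],[-0.008,0.204,0,15],[-0.008,0.204,0,15],[-0.008,0.204,0,15],[-0.008,0.204,0,15]]
  ]
}}

```text
t: 16.75
eef_pos: [0.4402, 0.0061, 0.3291]
ee_rot: [-3.141, -0.0, -0.298]
force: [-0.0, 0.6, -0.3]
width: 0.054
```

```bash
python3 - <<'E'
from h import *
for n in ('wrist','top'):
    im,W=grab(n)
    for b in boats(im,W,zhi=0.15): print(n,b)
E
python3 plan.py "[(438,6,52,-17),]"
```

```text
wrist (([442.0, -95.0], [85.0, 45.0], -6.9), 'hi', [442.0, -95.0, 51.0], 'n', 5168, 'z20', 21, [375.0, 148.0])
wrist (([440.0, 5.0], [84.0, 44.0], -17.5), 'hi', [440.0, 5.0, 51.0], 'n', 3946, 'z20', 21, [261.0, 182.0])
top (([607.0, -151.0], [88.0, 48.0], -11.7), 'hi', [599.0, -152.0, 94.0], 'n', 427, 'z20', 62, [270.0, 152.0])
top (([508.0, 411.0], [69.0, 68.0], 15.3), 'hi', [500.0, 394.0, 70.0], 'n', 291, 'z20', 42, [66.0, 187.0])
top (([441.0, -102.0], [84.0, 37.0], -14.1), 'hi', [441.0, -98.0, 53.0], 'n', 334, 'z20', 22, [253.0, 213.0])
top (([388.0, -357.0], [123.0, 22.0], -89.3), 'hi', [379.0, -300.0, 53.0], 'n', 289, 'z20', 17, [352.0, 229.0])
t 16.85 at [440.5   7.4 170.1 -17. ] w 53.9 F [-0.5  0.3 -0.4]
(438, 6, 52, -17) -> [-0.002, 0.002, 0.1181] 0.0 rows 1.9
```

Numbers suggest the first boat in the tray may be sitting high, so I'll look.

Run:
```python
from h import *
im,W=grab('top'); 
big=cv2.resize(im[150:270,30:160],None,fx=5,fy=5,interpolation=cv2.INTER_CUBIC)
cv2.imwrite('pics/tray1.png',cv2.cvtColor(big,cv2.COLOR_RGB2BGR))
im,W=grab('side'); 
big=cv2.resize(im[100:180,160:270],None,fx=5,fy=5,interpolation=cv2.INTER_CUBIC)
cv2.imwrite('pics/tray2.png',cv2.cvtColor(big,cv2.COLOR_RGB2BGR))
```

```text
(no output)
```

View pics/tray1.png

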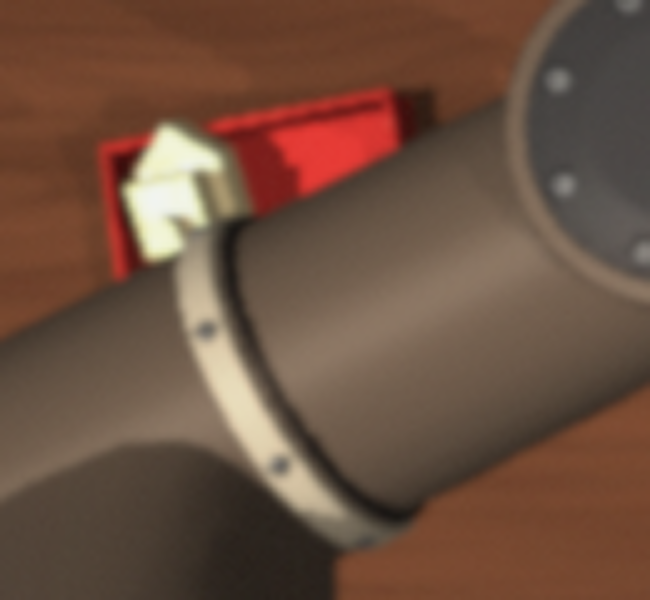

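The first scrap boat sits tilted, with its bow caught on the tray's far (+x) wall. I'll mend that on the next tray trip. Boat 2 goes on the left pan now.

Call:
{"name": "play_rows", "arguments": {
  "targets": [
    [[-0.002,0.002,0.06,0],[-0.002,0.002,0.115,0],[-0.002,0.002,0.117,0]]
  ]
}}

```text
t: 17.32
eef_pos: [0.4362, 0.0056, 0.2094]
ee_rot: [3.136, 0.006, -0.295]
force: [-0.4, 0.3, 1.0]
width: 0.0539
```

Call:
{"name": "play_rows", "arguments": {
  "targets": [
    [[0,0,0,0],[0,0,0,0],[0,0,0,0],[0,0,0,0]]
  ],
  "grip": 255
}}

```text
t: 17.82
eef_pos: [0.4381, 0.0056, 0.2137]
ee_rot: [-3.14, -0.002, -0.296]
force: [-1.0, 1.8, 9.3]
width: 0.0301
```

Call:
{"name": "play_rows", "arguments": {
  "targets": [
    [[0,0,-0.05,0],[0,0,-0.11,0],[0,0,-0.125,0],[0,0,-0.125,0]]
  ]
}}

```text
t: 18.32
eef_pos: [0.4375, 0.0053, 0.3389]
ee_rot: [-3.138, -0.003, -0.296]
force: [-0.3, -0.3, -2.4]
width: 0.0297
```

```bash
python3 plan.py "[(654,124,175,-10.9),(654,124,119,-10.9),(654,124,106,-10.9),(560,160,195,-10.9)]"
```

```text
t 18.32 at [437.5   5.3 179.9 -17. ] w 29.7 F [-0.3 -0.3 -2.4]
(654, 124, 175, -10.9) -> [0.1725, -0.1768, 0.0049] -6.1 rows 4.0
(654, 124, 119, -10.9) -> [0.0, -0.0, 0.056] -0.0 rows 0.9
(654, 124, 106, -10.9) -> [0.0, -0.0, 0.013] -0.0 rows 0.2
(560, 160, 195, -10.9) -> [-0.0991, -0.0176, -0.089] -0.0 rows 2.1
```

Call:
{"name": "play_rows", "arguments": {
  "targets": [
    [[0.043,-0.044,0.005,-3],[0.086,-0.088,0.005,-6],[0.13,-0.132,0.005,-6],[0.1725,-0.1768,0.005,-6],[0.1725,-0.1768,0.005,-6]]
  ]
}}

```text
t: 18.95
eef_pos: [0.6566, 0.1259, 0.3278]
ee_rot: [3.139, 0.003, -0.191]
force: [-1.7, -1.3, -2.3]
width: 0.03
```

Call:
{"name": "play_rows", "arguments": {
  "targets": [
    [[0,0,0.025,0],[0,0,0.046,0],[0,0,0.054,0],[0,0,0.06,0],[0,0,0.064,0]]
  ]
}}

```text
t: 19.58
eef_pos: [0.654, 0.124, 0.2684]
ee_rot: [-3.141, -0.0, -0.191]
force: [-0.4, 0.3, 0.0]
width: 0.0298
```

Call:
{"name": "play_rows", "arguments": {
  "targets": [
    [[0,0,0,0],[0,0,0,0],[0,0,0,0]]
  ],
  "grip": 98
}}

```text
t: 19.95
eef_pos: [0.6542, 0.1242, 0.2687]
ee_rot: [-3.141, -0.001, -0.191]
force: [-0.6, -0.7, 0.4]
width: 0.0517
```

Call:
{"name": "play_rows", "arguments": {
  "targets": [
    [[0,0,-0.03,0],[0,0,-0.08,0],[-0.06,0,-0.08,0],[-0.12,0.06,-0.08,0],[-0.12,0.12,-0.08,0]]
  ]
}}

```text
t: 20.58
eef_pos: [0.5171, 0.043, 0.3488]
ee_rot: [-3.141, -0.001, -0.188]
force: [1.6, -1.1, 0.1]
width: 0.0537
```

```bash
python3 bal.py; python3 plan.py "[]"
```

```text
wrist [(([632.0, 125.0], [87.0, 86.0], -10.9), np.float64(43.5)), (([580.0, -132.0], [83.0, 54.0], -11.1), np.float64(66.0))]
    (([647.0, 131.0], [61.0, 60.0], 79.1), 'hi', [650.0, 125.0, 92.0], 'n', 6787, 'z20', 61, [113.0, 39.0])
    (([591.0, -130.0], [53.0, 15.0], -3.2), 'hi', None, 'n', 1304, 'z20', 87, [502.0, 52.0])
    (([451.0, -88.0], [61.0, 38.0], -51.7), 'hi', None, 'n', 1107, 'z20', 20, [412.0, 208.0])
    (([446.0, -96.0], [34.0, 30.0], 81.8), 'hi', None, 'n', 1074, 'z20', 48, [430.0, 230.0])
top [(([601.0, -152.0], [131.0, 85.0], -10.7), np.float64(71.5))]
    (([607.0, -151.0], [90.0, 49.0], -10.9), 'hi', [603.0, -146.0, 121.0], 'n', 533, 'z20', 90, [271.0, 148.0])
    (([444.0, -95.0], [83.0, 44.0], -7.2), 'hi', [442.0, -95.0, 52.0], 'n', 431, 'z20', 22, [251.0, 212.0])
    (([388.0, -357.0], [122.0, 22.0], -89.2), 'hi', [379.0, -300.0, 54.0], 'n', 282, 'z20', 17, [352.0, 229.0])
    (([317.0, -221.0], [45.0, 38.0], -75.3), 'hi', None, 'n', 133, 'z20', 47, [301.0, 257.0])
side [(([599.0, -155.0], [131.0, 91.0], -10.7), np.float64(72.8))]
    (([621.0, 795.0], [107.0, 73.0], 14.3), 'hi', None, 'n', 170, 'z20', 66, [210.0, 75.0])
    (([500.0, 439.0], [144.0, 78.0], -82.9), 'hi', [500.0, 390.0, 62.0], 'n', 195, 'z20', 30, [212.0, 127.0])
    (([659.0, 125.0], [92.0, 63.0], -8.9), 'hi', [651.0, 119.0, 91.0], 'n', 282, 'z20', 56, [271.0, 151.0])
    (([608.0, -153.0], [97.0, 52.0], -8.6), 'hi', [598.0, -156.0, 117.0], 'n', 376, 'z20', 83, [290.0, 193.0])
    (([440.0, -98.0], [82.0, 49.0], -5.3), 'hi', [439.0, -102.0, 52.0], 'n', 319, 'z20', 20, [239.0, 209.0])
    (([390.0, -364.0], [114.0, 31.0], -88.6), 'hi', None, 'n', 260, 'z20', 17, [256.0, 274.0])
t 20.73 at [517.8  41.1 190.3 -11.1] w 53.8 F [0.5 0.2 0.8]
```

Left (boat 2) dropped, so boat 4 on the right goes to scrap.

```bash
python3 plan.py "[(544,-140,190,-10.9)]"
```

```text
t 20.73 at [517.8  41.1 190.3 -11.1] w 53.8 F [0.5 0.2 0.8]
(544, -140, 190, -10.9) -> [0.0604, 0.1727, 0.0003] -0.2 rows 2.9
```

Call:
{"name": "play_rows", "arguments": {
  "targets": [
    [[0.06,0.173,0,0],[0.06,0.173,0,0],[0.06,0.173,0,0],[0.06,0.173,0,0]]
  ]
}}

```text
t: 21.22
eef_pos: [0.546, -0.1414, 0.3478]
ee_rot: [3.141, 0.0, -0.196]
force: [0.3, 1.4, -0.7]
width: 0.0541
```

```bash
python3 - <<'E'
from h import *
im,W=grab('wrist')
print(pans(im,W))
for b in boats(im,W,zhi=0.15): print(b)
E
python3 plan.py "[(600,-150,190,-11),(600,-150,122,-11)]"
```

```text
[(([600.0, -152.0], [131.0, 86.0], -11.1), np.float64(70.1)), (([646.0, -18.0], [31.0, 15.0], 73.4), np.float64(88.9)), (([623.0, 14.0], [85.0, 37.0], 78.7), np.float64(82.8)), (([620.0, -46.0], [41.0, 22.0], 88.1), np.float64(58.7))]
(([601.0, -151.0], [90.0, 46.0], -10.8), 'hi', [603.0, -148.0, 119.0], 'n', 7013, 'z20', 90, [257.0, 123.0])
(([650.0, -20.0], [8.0, 6.0], 78.7), 'hi', None, 'n', 132, 'z20', 77, [60.0, 87.0])
(([462.0, -100.0], [46.0, 43.0], 75.7), 'hi', [459.0, -98.0, 45.0], 'n', 1092, 'z20', 19, [237.0, 266.0])
t 21.27 at [ 545.8 -139.8  188.8  -11.1] w 54.2 F [-0.3  0.4 -0.6]
(600, -150, 190, -11) -> [0.0551, -0.0005, -0.0012] -0.1 rows 0.9
(600, -150, 122, -11) -> [0.0, -0.0, 0.068] -0.0 rows 1.1
```

Call:
{"name": "play_rows", "arguments": {
  "targets": [
    [[0.055,-0.0005,0,0],[0.055,-0.0005,0,0],[0.055,-0.0005,0.03,0],[0.055,-0.0005,0.066,0],[0.055,-0.0005,0.066,0]]
  ]
}}

```text
t: 21.9
eef_pos: [0.5983, -0.147, 0.2798]
ee_rot: [3.141, 0.005, -0.19]
force: [0.1, 0.1, 1.0]
width: 0.0542
```

Call:
{"name": "play_rows", "arguments": {
  "targets": [
    [[0,0,0,0],[0,0,0,0],[0,0,0,0],[0,0,0,0]]
  ],
  "grip": 255
}}

```text
t: 22.4
eef_pos: [0.5996, -0.1483, 0.283]
ee_rot: [-3.141, -0.002, -0.191]
force: [0.2, 0.6, -0.3]
width: 0.0306
```

Call:
{"name": "play_rows", "arguments": {
  "targets": [
    [[0,0,-0.03,0],[0,0,-0.07,0],[0,0,-0.08,0],[0,0,-0.08,0]]
  ]
}}

```text
t: 22.9
eef_pos: [0.5992, -0.1484, 0.3627]
ee_rot: [-3.141, -0.001, -0.192]
force: [0.8, 0.1, -0.8]
width: 0.0305
```

```bash
python3 plan.py "[(510,20,200,-2),(450,225,190,10.5),(405,310,190,10.5)]"
```

```text
t 22.9 at [ 599.2 -148.4  203.7  -11. ] w 30.5 F [ 0.8  0.1 -0.8]
(510, 20, 200, -2) -> [-0.1196, -0.1483, 0.0037] -9.0 rows 3.0
(450, 225, 190, 10.5) -> [-0.0671, -0.2028, 0.01] -12.5 rows 3.4
(405, 310, 190, 10.5) -> [-0.0288, -0.0918, -0.0] -0.0 rows 1.5
```

Call:
{"name": "play_rows", "arguments": {
  "targets": [
    [[-0.04,-0.05,0.004,-3],[-0.08,-0.1,0.004,-9],[-0.1196,-0.1483,0.004,-9],[-0.1196,-0.1483,0.004,-9]]
  ]
}}

```text
t: 23.4
eef_pos: [0.508, 0.0226, 0.3571]
ee_rot: [-3.142, 0.002, -0.03]
force: [1.3, -1.1, -1.3]
width: 0.0303
```

Call:
{"name": "play_rows", "arguments": {
  "targets": [
    [[-0.019,-0.058,0.01,-6],[-0.038,-0.115,0.01,-12.5],[-0.056,-0.17,0.01,-12.5],[-0.0671,-0.2028,0.01,-12.5],[-0.0671,-0.2028,0.01,-12.5]]
  ]
}}

```text
t: 24.02
eef_pos: [0.4496, 0.2265, 0.3469]
ee_rot: [3.141, 0.002, 0.186]
force: [-0.0, -0.2, -1.2]
width: 0.0301
```

Call:
{"name": "play_rows", "arguments": {
  "targets": [
    [[-0.015,-0.05,0,0],[-0.0288,-0.0918,0,0],[-0.0288,-0.0918,0,0],[-0.0288,-0.0918,0,0]]
  ]
}}

```text
t: 24.52
eef_pos: [0.4052, 0.3091, 0.3474]
ee_rot: [3.14, 0.001, 0.184]
force: [0.7, -0.3, -0.8]
width: 0.0304
```

```bash
python3 - <<'E'
from h import *
im,W=grab('wrist','w3.png')
for b in boats(im,W,zhi=0.15): print(b)
hsv=cv2.cvtColor(im,cv2.COLOR_RGB2HSV)
red=(hsv[...,1]>120)&((hsv[...,0]<8)|(hsv[...,0]>172))&np.isfinite(W[...,2])
P=W[red]; 
for lo,hi in((-0.01,0.012),(0.012,0.027),(0.027,0.045)):
    Q=P[(P[:,2]>lo)&(P[:,2]<hi)]; print(lo,len(Q),rect(Q))
E
python3 plan.py "[]"
```

```text
(([502.0, 394.0], [62.0, 36.0], 11.1), 'hi', [512.0, 394.0, 60.0], 'n', 1343, 'z20', 32, [188.0, 38.0])
(([488.0, 389.0], [18.0, 12.0], 39.0), 'hi', None, 'n', 286, 'z20', 61, [171.0, 62.0])
(([441.0, 311.0], [41.0, 20.0], -82.6), 'hi', None, 'n', 324, 'z20', 139, [277.0, 172.0])
-0.01 26511 ([450.0, 359.0], [190.0, 180.0], 10.8)
0.012 2211 ([450.0, 356.0], [185.0, 151.0], 10.4)
0.027 3227 ([447.0, 355.0], [185.0, 161.0], 10.6)
t 24.57 at [405.3 308.9 188.5  10.5] w 30.2 F [ 0.4  0.1 -0.9]
```

View pics/w3.png

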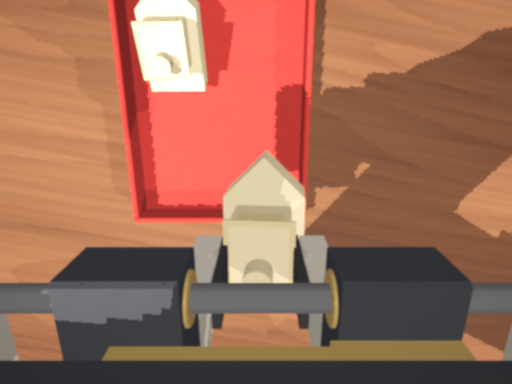

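The wrist view shows boat 1 at (168,45) near the tray's far-left corner, and the held boat 4 at (262,200) about to enter. I'll place boat 4 in the near-right quadrant, then refit boat 1.

```bash
python3 plan.py "[(417.5,318,160,10.5),(417.5,318,61,10.5),(417.5,318,190,10.5),(445,375,190,10.5)]"
```

```text
t 24.57 at [405.3 308.9 188.5  10.5] w 30.2 F [ 0.4  0.1 -0.9]
(417.5, 318, 160, 10.5) -> [0.0136, -0.0067, 0.0285] -0.0 rows 0.5
(417.5, 318, 61, 10.5) -> [0.0, 0.0, 0.099] -0.0 rows 1.6
(417.5, 318, 190, 10.5) -> [0.0, 0.0, -0.129] -0.0 rows 2.1
(445, 375, 190, 10.5) -> [0.0374, -0.051, -0.0] -0.0 rows 1.0
```

Call:
{"name": "play_rows", "arguments": {
  "targets": [
    [[0.0136,-0.0067,0.0285,0],[0.0136,-0.0067,0.06,0],[0.0136,-0.0067,0.1,0],[0.0136,-0.0067,0.12,0],[0.0136,-0.0067,0.127,0]]
  ]
}}

```text
t: 25.2
eef_pos: [0.4173, 0.317, 0.2201]
ee_rot: [3.138, 0.003, 0.183]
force: [-0.9, -7.9, 12.1]
width: 0.0304
```

Call:
{"name": "play_rows", "arguments": {
  "targets": [
    [[0,0,0,0],[0,0,0,0],[0,0,0,0]]
  ],
  "grip": 120
}}

```text
t: 25.58
eef_pos: [0.4173, 0.3192, 0.222]
ee_rot: [-3.14, -0.001, 0.184]
force: [0.1, -0.4, -0.3]
width: 0.0458
```

Call:
{"name": "play_rows", "arguments": {
  "targets": [
    [[0,0,-0.04,0],[0,0,-0.1,0],[0.02,-0.03,-0.13,0],[0.037,-0.051,-0.13,0],[0.037,-0.051,-0.13,0]]
  ]
}}

```text
t: 26.2
eef_pos: [0.4445, 0.3773, 0.3517]
ee_rot: [-3.14, -0.001, 0.185]
force: [-0.2, -0.6, -0.0]
width: 0.0464
```

```bash
python3 - <<'E'
from h import *
im,W=grab('wrist','w4.png')
for b in boats(im,W,zhi=0.15): print(b)
E
python3 plan.py "[(495,396,190,10.5)]"
```

```text
(([538.0, 404.0], [42.0, 25.0], -81.5), 'hi', [543.0, 406.0, 56.0], 'n', 369, 'z20', 36, [251.0, 63.0])
(([493.0, 393.0], [53.0, 36.0], 10.6), 'hi', [493.0, 393.0, 74.0], 'n', 2022, 'z20', 51, [257.0, 117.0])
(([423.0, 331.0], [78.0, 28.0], -19.3), 'hi', None, 'n', 411, 'z20', 17, [312.0, 183.0])
(([436.0, 316.0], [38.0, 15.0], -77.5), 'hi', [438.0, 321.0, 50.0], 'n', 485, 'z20', 26, [326.0, 197.0])
(([423.0, 311.0], [34.0, 24.0], 8.3), 'hi', None, 'n', 437, 'z20', 54, [334.0, 226.0])
t 26.25 at [444.  376.3 192.2  10.6] w 46.4 F [ 0.4 -0.2  0.4]
(495, 396, 190, 10.5) -> [0.0537, -0.01, 0.0022] 0.1 rows 0.9
```

View pics/w4.png

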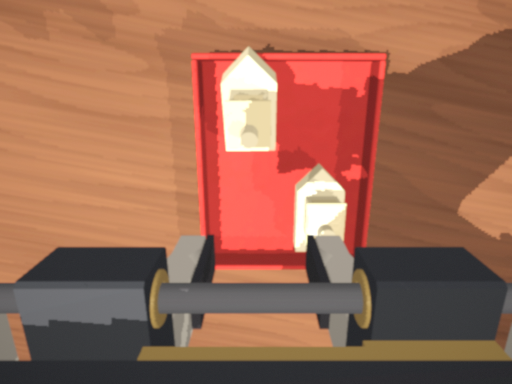

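Boat 1's bow rests on the far wall at (249,55), and boat 4 stands flat at (320,210). I'll pick boat 1 and set it about 12 mm further back.

Call:
{"name": "play_rows", "arguments": {
  "targets": [
    [[0.0495,-0.009,0.0022,0],[0.0495,-0.009,0.05,0],[0.0495,-0.009,0.1,0],[0.0495,-0.009,0.122,0],[0.0495,-0.009,0.123,0]]
  ],
  "grip": 105
}}

```text
t: 26.88
eef_pos: [0.4904, 0.3927, 0.2263]
ee_rot: [3.139, 0.003, 0.184]
force: [-0.8, -0.0, -0.0]
width: 0.0518
```

Call:
{"name": "play_rows", "arguments": {
  "targets": [
    [[0,0,0,0],[0,0,0,0],[0,0,0,0],[0,0,0,0]]
  ],
  "grip": 255
}}

```text
t: 27.38
eef_pos: [0.4913, 0.3942, 0.2293]
ee_rot: [-3.14, -0.002, 0.184]
force: [-1.7, 0.5, 5.4]
width: 0.0299
```

Call:
{"name": "play_rows", "arguments": {
  "targets": [
    [[0,0,-0.03,0],[-0.012,0,-0.03,0],[-0.012,0,-0.01,0],[-0.012,0,-0.001,0],[-0.012,0,0.002,0]]
  ]
}}

```text
t: 28.0
eef_pos: [0.4801, 0.3921, 0.227]
ee_rot: [3.141, -0.002, 0.185]
force: [3.7, -3.4, 12.4]
width: 0.0298
```

Call:
{"name": "play_rows", "arguments": {
  "targets": [
    [[0,0,0,0],[0,0,0,0],[0,0,0,0]]
  ],
  "grip": 120
}}

```text
t: 28.38
eef_pos: [0.4791, 0.3916, 0.2259]
ee_rot: [3.141, 0.0, 0.184]
force: [-0.2, 0.0, -0.1]
width: 0.0457
```

Call:
{"name": "play_rows", "arguments": {
  "targets": [
    [[0,0,-0.04,0],[0,0,-0.1,0],[-0.05,0.01,-0.13,0],[-0.05,0.01,-0.13,0],[-0.05,0.01,-0.13,0]]
  ]
}}

```text
t: 29.0
eef_pos: [0.4317, 0.3727, 0.3563]
ee_rot: [-3.141, -0.0, 0.184]
force: [0.2, 1.1, 0.1]
width: 0.0465
```

```bash
python3 - <<'E'
from h import *
im,W=grab('wrist','w5.png')
for b in boats(im,W,zhi=0.15): print(b)
im,W=grab('top')
for b in boats(im,W,zhi=0.15): print(b)
E
python3 plan.py "[(470,160,175,0),(442,-95,165,-7)]"
```

```text
(([492.0, 386.0], [64.0, 26.0], 11.3), 'hi', [493.0, 384.0, 56.0], 'n', 824, 'z20', 26, [263.0, 102.0])
(([433.0, 326.0], [56.0, 38.0], -46.6), 'hi', [435.0, 322.0, 53.0], 'n', 1404, 'z20', 25, [317.0, 177.0])
(([418.0, 313.0], [19.0, 9.0], -78.6), 'hi', None, 'n', 139, 'z20', 54, [324.0, 211.0])
(([396.0, 297.0], [40.0, 24.0], -20.4), 'hi', [407.0, 300.0, 54.0], 'n', 250, 'z20', 26, [329.0, 229.0])
(([658.0, 130.0], [85.0, 63.0], -9.9), 'hi', [653.0, 126.0, 94.0], 'n', 457, 'z20', 60, [169.0, 134.0])
(([504.0, 386.0], [85.0, 27.0], 20.2), 'hi', [517.0, 383.0, 53.0], 'n', 209, 'z20', 25, [76.0, 192.0])
(([444.0, -95.0], [83.0, 44.0], -7.0), 'hi', [445.0, -94.0, 52.0], 'n', 352, 'z20', 22, [251.0, 212.0])
(([421.0, 315.0], [79.0, 44.0], 9.8), 'hi', [419.0, 311.0, 57.0], 'n', 385, 'z20', 27, [101.0, 222.0])
(([388.0, -358.0], [119.0, 22.0], -89.3), 'hi', [380.0, -303.0, 56.0], 'n', 294, 'z20', 17, [352.0, 229.0])
t 29.1 at [432.2 372.8 196.2  10.5] w 46.5 F [ 0.4  0.4 -0.1]
(470, 160, 175, 0) -> [-0.0017, 0.2161, 0.0212] 10.5 rows 3.5
(442, -95, 165, -7) -> [-0.028, 0.255, 0.01] 7.0 rows 4.1
```

Both scrap boats lie flat now (deck at about 26 mm). Next is boat 3.

Call:
{"name": "play_rows", "arguments": {
  "targets": [
    [[-0.0017,0.216,0.021,10.5],[-0.0017,0.216,0.021,10.5],[-0.0017,0.216,0.021,10.5],[-0.0017,0.216,0.021,10.5]]
  ],
  "grip": 98
}}

```text
t: 29.6
eef_pos: [0.4701, 0.1573, 0.3337]
ee_rot: [3.14, 0.002, -0.002]
force: [0.4, 0.7, 0.5]
width: 0.054
```

Call:
{"name": "play_rows", "arguments": {
  "targets": [
    [[-0.028,0.255,0.01,7],[-0.028,0.255,0.01,7],[-0.028,0.255,0.01,7],[-0.028,0.255,0.01,7],[-0.028,0.255,0.01,7]]
  ]
}}

```text
t: 30.22
eef_pos: [0.4413, -0.0984, 0.3239]
ee_rot: [3.141, 0.003, -0.127]
force: [-0.3, 0.5, -0.4]
width: 0.0539
```

```bash
python3 - <<'E'
from h import *
im,W=grab('wrist')
for b in boats(im,W,zhi=0.15): print(b)
E
python3 plan.py "[(441,-95,52,-7)]"
```

```text
(([444.0, -105.0], [68.0, 42.0], 37.7), 'hi', [444.0, -98.0, 51.0], 'n', 3243, 'z20', 21, [259.0, 176.0])
t 30.27 at [441.7 -97.4 165.   -7.2] w 54.3 F [ 0.6 -1.   0.6]
(441, -95, 52, -7) -> [-0.001, -0.0023, 0.113] -0.2 rows 1.8
```

```bash
python3 - <<'E'
from h import *
im,W=grab('wrist')
m=(W[...,2]>0.012)&(W[...,2]<0.08)&(abs(W[...,0]-.44)<.09)&(abs(W[...,1]+.1)<.09)
n,l,st,c=cv2.connectedComponentsWithStats(m.astype(np.uint8))
for i in range(1,n):
    if st[i,4]>300: P=W[l==i]; print(st[i],rect(P),rect(P[P[:,2]>.045]) if (P[:,2]>.045).any() else '')
E
python3 plan.py "[(441,-95,52,-7)]"
```

```text
[ 232  132   52   95 4189] ([442.0, -96.0], [83.0, 44.0], -7.4) ([441.0, -96.0], [40.0, 34.0], -7.1)
t 30.32 at [442.1 -96.2 165.3  -7.1] w 53.5 F [1.  0.6 0.4]
(441, -95, 52, -7) -> [-0.0012, -0.001, 0.1133] -0.1 rows 1.8
```

Unmoved; only a shadow upset the colour mask.

Call:
{"name": "play_rows", "arguments": {
  "targets": [
    [[-0.001,0,0.06,0],[-0.001,0,0.11,0],[-0.001,0,0.111,0]]
  ]
}}

```text
t: 30.7
eef_pos: [0.44, -0.0941, 0.2113]
ee_rot: [3.139, 0.008, -0.12]
force: [0.6, -0.6, 1.0]
width: 0.0538
```

Call:
{"name": "play_rows", "arguments": {
  "targets": [
    [[0,0,0,0],[0,0,0,0],[0,0,0,0],[0,0,0,0]]
  ],
  "grip": 255
}}

```text
t: 31.2
eef_pos: [0.4416, -0.0947, 0.2157]
ee_rot: [-3.141, -0.003, -0.121]
force: [-0.4, 2.3, 8.1]
width: 0.0296
```

Call:
{"name": "play_rows", "arguments": {
  "targets": [
    [[0,0,-0.05,0],[0,0,-0.11,0],[0,0,-0.125,0],[0,0,-0.125,0]]
  ]
}}

```text
t: 31.7
eef_pos: [0.441, -0.0949, 0.3408]
ee_rot: [-3.14, -0.004, -0.122]
force: [-0.1, -0.0, -2.1]
width: 0.0301
```

```bash
python3 plan.py "[(601,-151.5,175,-10.9),(601,-151.5,119,-10.9),(601,-151.5,108,-10.9)]"
python3 - <<'E'
from h import *
im,W=grab('top')
print([b for b in boats(im,W,zhi=0.15) if b[0][0][0]>550],pans(im,W))
E
```

```text
t 31.7 at [441.  -94.9 181.8  -7. ] w 30.1 F [-0.1 -0.  -2.1]
(601, -151.5, 175, -10.9) -> [0.1657, 0.0368, 0.0068] 3.9 rows 2.7
(601, -151.5, 119, -10.9) -> [0.0, -0.0, 0.056] -0.0 rows 0.9
(601, -151.5, 108, -10.9) -> [0.0, -0.0, 0.011] -0.0 rows 0.2
[(([658.0, 130.0], [86.0, 62.0], -7.4), 'hi', [653.0, 126.0, 94.0], 'n', 432, 'z20', 60, [169.0, 134.0])] [(([654.0, 121.0], [131.0, 88.0], -10.8), np.float64(45.2)), (([623.0, -156.0], [88.0, 85.0], -11.3), np.float64(71.7))]
```

Call:
{"name": "play_rows", "arguments": {
  "targets": [
    [[0.055,0.012,0.007,2],[0.11,0.024,0.007,3.9],[0.1657,0.0368,0.007,3.9],[0.1657,0.0368,0.007,3.9],[0.1657,0.0368,0.007,3.9]]
  ]
}}

```text
t: 32.38
eef_pos: [0.6004, -0.1516, 0.3296]
ee_rot: [3.141, 0.004, -0.19]
force: [0.4, 0.3, -2.4]
width: 0.0297
```

Call:
{"name": "play_rows", "arguments": {
  "targets": [
    [[0,0,0.025,0],[0,0,0.046,0],[0,0,0.054,0],[0,0,0.06,0],[0,0,0.063,0]]
  ]
}}

```text
t: 33.0
eef_pos: [0.6009, -0.1513, 0.2696]
ee_rot: [-3.141, -0.001, -0.189]
force: [-0.2, 0.5, 1.1]
width: 0.0297
```

Call:
{"name": "play_rows", "arguments": {
  "targets": [
    [[0,0,0,0],[0,0,0,0],[0,0,0,0]]
  ],
  "grip": 98
}}

```text
t: 33.38
eef_pos: [0.6011, -0.1515, 0.2695]
ee_rot: [-3.142, -0.001, -0.19]
force: [0.7, -0.0, -0.5]
width: 0.0518
```

Call:
{"name": "play_rows", "arguments": {
  "targets": [
    [[0,0,-0.03,0],[0,0,-0.08,0],[-0.06,-0.02,-0.08,0],[-0.1,-0.06,-0.08,0],[-0.1,-0.1,-0.08,0]]
  ]
}}

```text
t: 34.0
eef_pos: [0.5192, -0.0338, 0.3501]
ee_rot: [-3.141, -0.001, -0.19]
force: [1.0, -0.5, 0.2]
width: 0.0539
```

```bash
python3 bal.py; python3 plan.py "[]"
```

```text
wrist [(([630.0, 69.0], [195.0, 105.0], 79.1), np.float64(49.9)), (([585.0, -149.0], [100.0, 86.0], -11.3), np.float64(70.4))]
    (([652.0, 112.0], [72.0, 41.0], -24.0), 'hi', [651.0, 111.0, 82.0], 'n', 4643, 'z20', 53, [32.0, 50.0])
    (([595.0, -159.0], [75.0, 63.0], -10.7), 'hi', [601.0, -147.0, 119.0], 'n', 9320, 'z20', 89, [414.0, 57.0])
    (([603.0, -11.0], [10.0, 7.0], 78.3), 'hi', None, 'n', 136, 'z20', 77, [205.0, 89.0])
top [(([601.0, -152.0], [130.0, 85.0], -10.8), np.float64(72.0))]
    (([607.0, -151.0], [92.0, 49.0], -10.6), 'hi', [601.0, -146.0, 121.0], 'n', 477, 'z20', 90, [272.0, 148.0])
    (([387.0, -358.0], [123.0, 20.0], -89.3), 'hi', [379.0, -300.0, 52.0], 'n', 277, 'z20', 17, [352.0, 229.0])
    (([317.0, -222.0], [46.0, 38.0], -75.0), 'hi', None, 'n', 144, 'z20', 47, [301.0, 257.0])
side [(([599.0, -154.0], [130.0, 93.0], -11.6), np.float64(73.3))]
    (([624.0, 795.0], [117.0, 70.0], 12.3), 'hi', None, 'n', 173, 'z20', 66, [209.0, 75.0])
    (([462.0, 360.0], [232.0, 68.0], 43.6), 'hi', [454.0, 346.0, 56.0], 'n', 395, 'z20', 25, [205.0, 136.0])
    (([673.0, 116.0], [114.0, 42.0], 28.4), 'hi', [666.0, 114.0, 87.0], 'n', 122, 'z20', 49, [276.0, 153.0])
    (([600.0, -155.0], [87.0, 49.0], -16.1), 'hi', [597.0, -156.0, 118.0], 'n', 377, 'z20', 83, [289.0, 193.0])
    (([388.0, -365.0], [114.0, 32.0], -86.2), 'hi', None, 'n', 259, 'z20', 17, [256.0, 274.0])
t 34.15 at [521.7 -33.  190.9 -10.7] w 54.0 F [-0.1 -0.9  0.5]
```

Left still reads low, but the left boat's readings have changed, so I'll look.

Run:
```python
import cv2,numpy as np
s=cv2.imread('pics/side_b.png'); w=cv2.imread('pics/wrist_b.png')
a=cv2.resize(s[120:220,230:330],(400,400),interpolation=cv2.INTER_CUBIC)
b=cv2.resize(w,(400,300)); b=cv2.copyMakeBorder(b,0,100,0,0,cv2.BORDER_CONSTANT)
cv2.imwrite('pics/c1.png',np.hstack([a,b]))
```

```text
(no output)
```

View pics/c1.png

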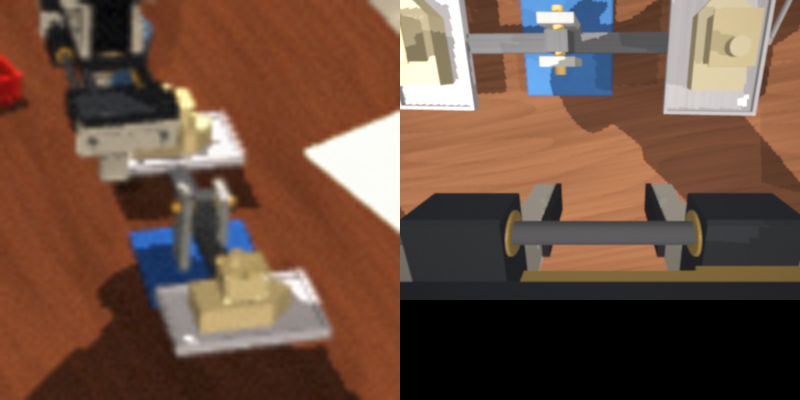

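Left is indeed down; the odd readings were only occlusion. Boat 2 is on the left pan at the left of the wrist view and boat 3 is up on the right pan. So boat 2 is the heaviest and boat 3 goes to scrap.

```bash
python3 plan.py "[(544,-140,190,-10.9),(600,-149.5,190,-10.9),(600,-149.5,123,-10.9),(600,-149.5,200,-10.9),(510,20,200,-2),(480,225,190,10.5),(505,330,170,10.5)]"
```

```text
t 34.15 at [521.7 -33.  190.9 -10.7] w 54.0 F [-0.1 -0.9  0.5]
(544, -140, 190, -10.9) -> [0.0417, 0.101, 0.0009] 0.2 rows 1.7
(600, -149.5, 190, -10.9) -> [0.0568, -0.0013, -0.0] -0.0 rows 0.9
(600, -149.5, 123, -10.9) -> [0.0, -0.0, 0.067] -0.0 rows 1.1
(600, -149.5, 200, -10.9) -> [0.0, -0.0, -0.077] -0.0 rows 1.2
(510, 20, 200, -2) -> [-0.1204, -0.1494, -0.0] -8.9 rows 3.1
(480, 225, 190, 10.5) -> [-0.0371, -0.2038, 0.01] -12.5 rows 3.3
(505, 330, 170, 10.5) -> [0.0437, -0.0987, 0.02] -0.0 rows 1.8
```

Call:
{"name": "play_rows", "arguments": {
  "targets": [
    [[0.0417,0.101,0,0.2],[0.0417,0.101,0,0.2],[0.0985,0.0997,0,0.2],[0.0985,0.0997,0,0.2],[0.0985,0.0997,0,0.2]]
  ]
}}

```text
t: 34.78
eef_pos: [0.5993, -0.1516, 0.3483]
ee_rot: [3.141, 0.002, -0.194]
force: [-0.6, 0.1, -0.1]
width: 0.054
```

Call:
{"name": "play_rows", "arguments": {
  "targets": [
    [[0,0,0,0],[0,0,0.03,0],[0,0,0.065,0],[0,0,0.067,0]]
  ]
}}

```text
t: 35.28
eef_pos: [0.5981, -0.1505, 0.2805]
ee_rot: [3.141, 0.004, -0.193]
force: [-0.5, -0.0, 0.7]
width: 0.0544
```

Call:
{"name": "play_rows", "arguments": {
  "targets": [
    [[0,0,0,0],[0,0,0,0],[0,0,0,0],[0,0,0,0]]
  ],
  "grip": 255
}}

```text
t: 35.78
eef_pos: [0.5999, -0.1508, 0.2829]
ee_rot: [-3.141, -0.001, -0.193]
force: [0.2, 1.3, 0.8]
width: 0.0299
```

Call:
{"name": "play_rows", "arguments": {
  "targets": [
    [[0,0,-0.03,0],[0,0,-0.07,0],[0,0,-0.077,0],[0,0,-0.077,0]]
  ]
}}

```text
t: 36.28
eef_pos: [0.5994, -0.1509, 0.3593]
ee_rot: [-3.141, -0.0, -0.193]
force: [0.3, 0.1, -1.0]
width: 0.0301
```

Call:
{"name": "play_rows", "arguments": {
  "targets": [
    [[-0.04,-0.05,0,-3],[-0.08,-0.1,0,-9],[-0.1204,-0.1494,0,-9],[-0.1204,-0.1494,0,-9]]
  ]
}}

```text
t: 36.78
eef_pos: [0.508, 0.0214, 0.3581]
ee_rot: [-3.142, 0.002, -0.032]
force: [0.3, -1.2, -0.8]
width: 0.0299
```

Call:
{"name": "play_rows", "arguments": {
  "targets": [
    [[-0.01,-0.058,0.01,-6],[-0.02,-0.115,0.01,-12.5],[-0.03,-0.17,0.01,-12.5],[-0.037,-0.2038,0.01,-12.5],[-0.037,-0.2038,0.01,-12.5]]
  ]
}}

```text
t: 37.4
eef_pos: [0.4803, 0.2254, 0.3477]
ee_rot: [3.14, 0.002, 0.184]
force: [-0.3, -0.6, -1.7]
width: 0.0302
```

```bash
python3 plan.py "[(505,330,170,10.5),(505,330,61,10.5)]"
```

```text
t 37.4 at [480.3 225.4 188.7  10.6] w 30.2 F [-0.3 -0.6 -1.7]
(505, 330, 170, 10.5) -> [0.0435, -0.0983, 0.0187] 0.1 rows 1.7
(505, 330, 61, 10.5) -> [0.0, 0.0, 0.109] -0.0 rows 1.7
```

Call:
{"name": "play_rows", "arguments": {
  "targets": [
    [[0.022,-0.05,0.01,0],[0.0435,-0.0983,0.0187,0],[0.0435,-0.0983,0.0187,0],[0.0435,-0.0983,0.0187,0]]
  ]
}}

```text
t: 37.9
eef_pos: [0.5056, 0.3274, 0.329]
ee_rot: [3.14, 0.002, 0.181]
force: [0.4, 0.2, -1.2]
width: 0.0303
```

Call:
{"name": "play_rows", "arguments": {
  "targets": [
    [[0,0,0.05,0],[0,0,0.085,0],[0,0,0.1,0],[0,0,0.107,0],[0,0,0.107,0]]
  ]
}}

```text
t: 38.52
eef_pos: [0.5057, 0.3283, 0.2242]
ee_rot: [-3.141, -0.001, 0.182]
force: [0.4, -0.2, -1.0]
width: 0.0298
```

Call:
{"name": "play_rows", "arguments": {
  "targets": [
    [[0,0,0,0],[0,0,0,0],[0,0,0,0]]
  ],
  "grip": 120
}}

```text
t: 38.9
eef_pos: [0.5055, 0.3286, 0.2241]
ee_rot: [-3.141, -0.001, 0.182]
force: [-0.2, -0.4, 0.2]
width: 0.0459
```

Call:
{"name": "play_rows", "arguments": {
  "targets": [
    [[0,0,-0.04,0],[0,0,-0.1,0],[-0.05,0,-0.13,0],[-0.07,0,-0.13,0],[-0.07,0,-0.13,0]]
  ]
}}

```text
t: 39.52
eef_pos: [0.4355, 0.3154, 0.3547]
ee_rot: [-3.14, -0.001, 0.184]
force: [1.1, 0.6, -1.0]
width: 0.0465
```

```bash
python3 - <<'E'
from h import *
im,W=grab('wrist','w6.png')
m=(W[...,2]>0.015)&(abs(W[...,0]-.455)<.11)&(abs(W[...,1]-.358)<.09)
for b in boats(im,W,zhi=0.15): print(b)
E
python3 plan.py "[(455,100,190,0),(420,-200,190,0)]"
```

```text
(([501.0, 395.0], [83.0, 43.0], 11.2), 'hi', [497.0, 396.0, 54.0], 'n', 2482, 'z20', 26, [183.0, 85.0])
(([507.0, 328.0], [83.0, 44.0], 10.4), 'hi', [502.0, 325.0, 57.0], 'n', 2930, 'z20', 26, [264.0, 97.0])
(([420.0, 316.0], [85.0, 44.0], 10.4), 'hi', [422.0, 316.0, 56.0], 'n', 2700, 'z20', 26, [258.0, 192.0])
t 39.58 at [436.2 315.7 195.2  10.5] w 46.1 F [ 0.6  0.2 -0.1]
(455, 100, 190, 0) -> [-0.0209, 0.2155, 0.0052] 10.5 rows 3.5
(420, -200, 190, 0) -> [-0.035, 0.3, -0.0] -0.0 rows 4.8
```

View pics/w6.png

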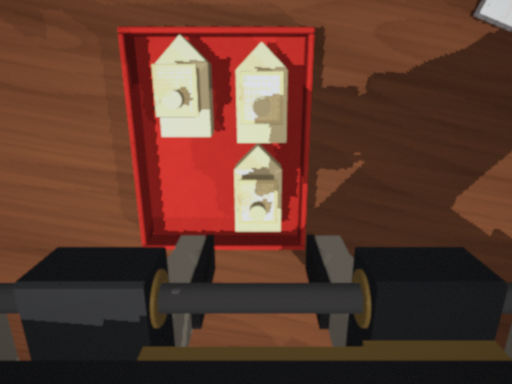

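All three lighter boats now lie flat in the tray: (183,85), (262,95) and (258,190). I'll leave boat 2 on the pan and go to look at the jig.

Call:
{"name": "play_rows", "arguments": {
  "targets": [
    [[-0.021,0.2155,0.005,10.5],[-0.021,0.2155,0.005,10.5],[-0.021,0.2155,0.005,10.5],[-0.021,0.2155,0.005,10.5]]
  ]
}}

```text
t: 40.08
eef_pos: [0.4554, 0.0974, 0.3481]
ee_rot: [3.141, 0.001, -0.003]
force: [0.0, 1.2, -0.2]
width: 0.0461
```

Call:
{"name": "play_rows", "arguments": {
  "targets": [
    [[-0.035,0.3,0,0],[-0.035,0.3,0,0],[-0.035,0.3,0,0],[-0.035,0.3,0,0],[-0.035,0.3,0,0]]
  ]
}}

```text
t: 40.7
eef_pos: [0.4197, -0.2026, 0.3483]
ee_rot: [3.141, 0.0, -0.002]
force: [1.7, -0.1, 0.0]
width: 0.0464
```

```bash
python3 plan.py "[(390,-358,200,0)]"
```

```text
t 40.7 at [ 4.197e+02 -2.026e+02  1.893e+02 -1.000e-01] w 46.4 F [ 1.7 -0.1  0. ]
(390, -358, 200, 0) -> [-0.0294, 0.1554, -0.0107] -0.1 rows 2.5
```

Call:
{"name": "play_rows", "arguments": {
  "targets": [
    [[-0.0294,0.1554,-0.0107,0],[-0.0294,0.1554,-0.0107,0],[-0.0294,0.1554,-0.0107,0],[-0.0294,0.1554,-0.0107,0]]
  ]
}}

```text
t: 41.2
eef_pos: [0.3899, -0.3582, 0.3582]
ee_rot: [-3.141, 0.002, -0.005]
force: [-0.5, -0.0, -1.2]
width: 0.0465
```

```bash
cat > jig.py <<'E'
from h import *
import sys
im,W=grab('wrist',sys.argv[1])
Z=W[...,2]; X=W[...,0]; Y=W[...,1]
box=(X>.3)&(X<.58)&(Y<-.25)&(Y>-.48)
for lo,hi in ((.014,.022),(.0240,.032),(.056,.0625),(.0625,.07)):
    P=W[box&(Z>lo)&(Z<hi)]; print(lo,hi,len(P),rect(P) if len(P)>10 else '')
print(np.histogram(Z[box],bins=np.arange(.01,.076,.003)))
# height map rows: profile along lines
def prof(axis,v,lo,hi):
    o=[]
    for a in np.arange(lo,hi,.004):
        q=(abs((X if axis=='x' else Y)-a)<.002)&(abs((Y if axis=='x' else X)-v)<.004)
        z=Z[q]; o.append((round(a*1000),round(float(np.nanmedian(z))*1000) if q.any() else -1))
    return o
print('along x at y=-.36',prof('x',-.36,.35,.54))
print('along y at x=.44',prof('y',.44,-.45,-.27))
E
python3 jig.py w7.png; python3 plan.py "[]"
```

```text
0.014 0.022 3731 ([414.0, -334.0], [202.0, 169.0], 0.5)
0.024 0.032 440 ([474.0, -329.0], [176.0, 86.0], -38.2)
0.056 0.0625 16405 ([454.0, -357.0], [150.0, 126.0], 2.0)
0.0625 0.07 4369 ([453.0, -356.0], [149.0, 125.0], 1.0)
(array([   19,   331,  3112,   295,   173,   165,   163,   211,   553,
         166,   205,   176,   222,  1182,   295,  1307, 13502,  5510,
         541,     0,     0]), array([0.01 , 0.013, 0.016, 0.019, 0.022, 0.025, 0.028, 0.031, 0.034,
       0.037, 0.04 , 0.043, 0.046, 0.049, 0.052, 0.055, 0.058, 0.061,
       0.064, 0.067, 0.07 , 0.073]))
along x at y=-.36 [(350, -1), (354, -1), (358, -1), (362, -1), (366, -1), (370, -1), (374, 17), (378, 17), (382, 17), (386, -1), (390, -1), (394, 59), (398, 59), (402, 59), (406, 59), (410, 271), (414, 279), (418, 262), (422, 260), (426, 59), (430, 59), (434, 59), (438, 59), (442, 59), (446, 59), (450, 59), (454, 59), (458, 59), (462, 59), (466, 59), (470, 59), (474, 59), (478, 59), (482, 59), (486, 59), (490, 59), (494, 59), (498, 59), (502, 59), (506, 51), (510, 51), (514, 38), (518, 63), (522, 63), (526, 63), (530, -1), (534, -1), (538, 0)]
along y at x=.44 [(-450, -1), (-446, -1), (-442, -1), (-438, -1), (-434, -1), (-430, -1), (-426, -1), (-422, -1), (-418, 17), (-414, 17), (-410, 17), (-406, 58), (-402, 59), (-398, 59), (-394, 59), (-390, 59), (-386, 59), (-382, 59), (-378, 59), (-374, 59), (-370, 59), (-366, 59), (-362, 59), (-358, 59), (-354, 59), (-350, 59), (-346, 59), (-342, 59), (-338, 59), (-334, 59), (-330, 59), (-326, 59), (-322, 51), (-318, 35), (-314, 17), (-310, 18), (-306, 58), (-302, 63), (-298, 63), (-294, 62), (-290, -1), (-286, -1), (-282, -1), (-278, -1), (-274, -1)]
t 41.25 at [ 3.900e+02 -3.570e+02  1.992e+02 -2.000e-01] w 46.2 F [-0.2  0.3  0. ]
```

View pics/w7.png

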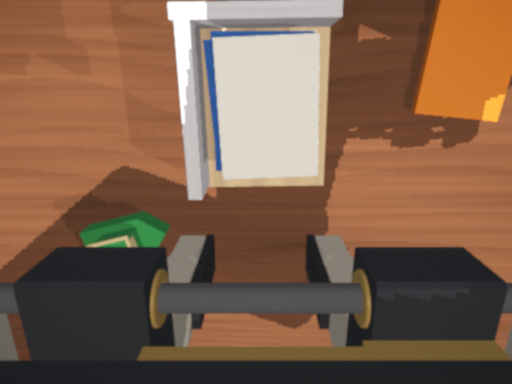

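The jig view shows the x-fence at row ~12 and the y-fence at column ~190, with the white top plate at (267,108) on top of a blue one. Next I'll fit the fence faces and the top plate.

```bash
cat > jig2.py <<'E'
from h import *
import sys
im,W=grab(sys.argv[1],sys.argv[2] if len(sys.argv)>2 else None)
Z=W[...,2]; X=W[...,0]; Y=W[...,1]
f=(X>.36)&(X<.55)&(Y<-.28)&(Y>-.44)&(Z>.05)&(Z<.075)
n,l,st,c=cv2.connectedComponentsWithStats((f&((Y>-.309)|(X>.517))).astype(np.uint8))
for i in range(1,n):
    if st[i,4]>80: P=W[l==i]; print('fence',rect(P),np.median(P[:,2]))
P=W[f&(X>.513)&(Y<-.32)&(Z>.059)]; Q=W[f&(Y>-.311)&(X<.505)&(Z>.059)]
print('xf',rect(P),np.median(P[:,2]),'yf',rect(Q),np.median(Q[:,2]))
T=W[(X>.37)&(X<.512)&(Y<-.312)&(Y>-.44)&(Z>.0555)&(Z<.066)]; print('top plate',rect(T),np.median(T[:,2]))
for lo in(.019,.029,.039,.047):
    T=W[(X>.37)&(X<.512)&(Y<-.312)&(Y>-.44)&(Z>lo)&(Z<.066)]; print('all above',lo,rect(T))
E
python3 jig2.py wrist
```

```text
fence ([453.0, -356.0], [150.0, 126.0], 1.0) 0.06290436589448534
xf ([522.0, -369.0], [98.0, 12.0], -89.4) 0.06288408617397312 yf ([441.0, -302.0], [128.0, 13.0], 0.5) 0.06298696202895049
top plate ([450.0, -364.0], [110.0, 80.0], 1.9) 0.05900291305730526
all above 0.019 ([447.0, -367.0], [130.0, 102.0], 3.5)
all above 0.029 ([453.0, -359.0], [116.0, 90.0], 1.9)
all above 0.039 ([452.0, -362.0], [115.0, 86.0], 1.0)
all above 0.047 ([452.0, -362.0], [115.0, 86.0], 0.9)
```

```bash
python3 plan.py "[(366,-358,190,0.6),(366,-358,45,0.6),(390,-358,45,0.6),(396,-358,45,0.6)]"
```

```text
t 41.3 at [ 3.901e+02 -3.561e+02  1.993e+02 -2.000e-01] w 46.6 F [ 0.5  0.  -0.3]
(366, -358, 190, 0.6) -> [-0.0241, 0.002, 0.0093] -0.8 rows 0.4
(366, -358, 45, 0.6) -> [0.0, 0.0, 0.145] -0.0 rows 2.3
(390, -358, 45, 0.6) -> [0.024, 0.0003, -0.0] -0.0 rows 0.4
(396, -358, 45, 0.6) -> [0.006, 0.0001, -0.0] -0.0 rows 0.1
```

Call:
{"name": "play_rows", "arguments": {
  "targets": [
    [[-0.024,0.002,0.0093,-0.8],[-0.024,0.002,0.06,-0.8],[-0.024,0.002,0.11,-0.8],[-0.024,0.002,0.145,-0.8],[-0.024,0.002,0.154,-0.8]]
  ],
  "grip": 168,
  "newtons": 20
}}

```text
t: 41.92
eef_pos: [0.3659, -0.3563, 0.2032]
ee_rot: [-3.14, 0.004, 0.014]
force: [0.5, -0.6, 0.4]
width: 0.0299
```

Call:
{"name": "play_rows", "arguments": {
  "targets": [
    [[0.004,0,0,0],[0.009,0,0,0],[0.014,0,0,0],[0.019,0,0,0],[0.023,0,0,0]]
  ]
}}

```text
t: 42.55
eef_pos: [0.3891, -0.357, 0.2054]
ee_rot: [-3.141, 0.001, 0.013]
force: [-2.0, -0.2, 1.3]
width: 0.0298
```

Call:
{"name": "play_rows", "arguments": {
  "targets": [
    [[0.002,0,0,0],[0.004,0,0,0],[0.006,0,0,0],[0.006,0,0,0]]
  ]
}}

```text
t: 43.05
eef_pos: [0.394, -0.3569, 0.2047]
ee_rot: [-3.141, 0.003, 0.012]
force: [-6.8, -0.9, 0.3]
width: 0.0296
```

```bash
python3 plan.py "[]"; python3 jig2.py wrist; python3 jig2.py top
```

```text
t 43.05 at [ 394.  -356.9   45.7    0.7] w 29.6 F [-6.8 -0.9  0.3]
fence ([456.0, -302.0], [94.0, 13.0], 0.6) 0.06134140190881053
xf ([0.0, 0.0], [0.0, 0.0], 0.0) nan yf ([457.0, -302.0], [88.0, 13.0], 0.6) 0.06154932889821934
top plate ([443.0, -365.0], [119.0, 81.0], 0.4) 0.05759927175181445
all above 0.019 ([445.0, -361.0], [123.0, 90.0], 0.4)
all above 0.029 ([445.0, -361.0], [123.0, 90.0], 0.4)
all above 0.039 ([443.0, -363.0], [119.0, 85.0], -0.5)
all above 0.047 ([443.0, -363.0], [119.0, 85.0], -0.5)
xf ([528.0, -412.0], [9.0, 5.0], 73.4) 0.06304558995343501 yf ([0.0, 0.0], [0.0, 0.0], 0.0) nan
top plate ([0.0, 0.0], [0.0, 0.0], 0.0) nan
all above 0.019 ([0.0, 0.0], [0.0, 0.0], 0.0)
all above 0.029 ([0.0, 0.0], [0.0, 0.0], 0.0)
all above 0.039 ([0.0, 0.0], [0.0, 0.0], 0.0)
all above 0.047 ([0.0, 0.0], [0.0, 0.0], 0.0)
  return _methods._mean(a, axis=axis, dtype=dtype,
  ret = ret.dtype.type(ret / rcount)
  return _methods._mean(a, axis=axis, dtype=dtype,
  ret = ret.dtype.type(ret / rcount)
```

Call:
{"name": "play_rows", "arguments": {
  "targets": [
    [[0.001,0,0,0],[0.002,0,0,0],[0.002,0,0,0],[0.002,0,0,0]]
  ]
}}

```text
t: 43.65
eef_pos: [0.3946, -0.3569, 0.2042]
ee_rot: [-3.14, 0.006, 0.011]
force: [-9.7, -3.3, 1.1]
width: 0.0301
```

Call:
{"name": "play_rows", "arguments": {
  "targets": [
    [[-0.01,0,0,0],[-0.025,0,0,0],[-0.03,0,-0.05,0],[-0.03,0,-0.11,0],[-0.03,0,-0.12,0]]
  ]
}}

```text
t: 44.28
eef_pos: [0.3677, -0.3579, 0.3298]
ee_rot: [3.137, -0.008, 0.014]
force: [0.9, 0.1, -0.0]
width: 0.0297
```

```bash
python3 jig2.py wrist; python3 plan.py "[(452,-432,165,-45),(452,-432,150,-89.4),(452,-432,45,-89.4),(452,-406,45,-89.4)]"
```

```text
fence ([441.0, -302.0], [127.0, 13.0], 0.5) 0.06282170368190321
xf ([0.0, 0.0], [0.0, 0.0], 0.0) nan yf ([440.0, -302.0], [125.0, 13.0], 0.5) 0.06292953824493597
top plate ([454.0, -365.0], [100.0, 80.0], 0.4) 0.05898550909520178
all above 0.019 ([442.0, -366.0], [132.0, 102.0], 0.0)
all above 0.029 ([456.0, -360.0], [104.0, 90.0], 0.5)
all above 0.039 ([454.0, -363.0], [100.0, 85.0], -0.2)
all above 0.047 ([454.0, -363.0], [100.0, 85.0], -0.2)
t 44.33 at [ 367.4 -357.7  169.9    0.8] w 30.1 F [ 1.  -0.4  1.2]
(452, -432, 165, -45) -> [0.0836, 0.0754, 0.0049] 45.8 rows 4.3
(452, -432, 150, -89.4) -> [0.0, -0.0, 0.015] 44.4 rows 4.1
(452, -432, 45, -89.4) -> [0.0, -0.0, 0.105] -0.0 rows 1.7
(452, -406, 45, -89.4) -> [-0.026, -0.0003, -0.0] -0.0 rows 0.4
  return _methods._mean(a, axis=axis, dtype=dtype,
  ret = ret.dtype.type(ret / rcount)
```

The plates are flush in x: resistance rose to about 10 N, and the top plate's yaw of 0.4° equals the fence's. Next is the +y push.

Call:
{"name": "play_rows", "arguments": {
  "targets": [
    [[0.02,0.03,0.005,10],[0.04,0.06,0.005,20],[0.084,0.075,0.005,30],[0.084,0.075,0.005,40],[0.084,0.075,0.005,45.8]]
  ],
  "grip": 110
}}

```text
t: 44.95
eef_pos: [0.452, -0.4311, 0.3177]
ee_rot: [3.141, 0.003, -0.791]
force: [-0.2, 0.3, 0.6]
width: 0.0499
```

Call:
{"name": "play_rows", "arguments": {
  "targets": [
    [[0,0,0.015,10.6],[0,0,0.015,21],[0,0,0.015,31.6],[0,0,0.015,42],[0,0,0.015,44.4]]
  ]
}}

```text
t: 45.58
eef_pos: [0.4515, -0.431, 0.3034]
ee_rot: [3.14, 0.001, -1.565]
force: [-0.2, -0.1, -0.4]
width: 0.0498
```

```bash
python3 plan.py "[(455,-432,45,-89.4),(455,-398,45,-89.4)]"
```

```text
t 45.58 at [ 451.5 -431.   144.4  -89.7] w 49.8 F [-0.2 -0.1 -0.4]
(455, -432, 45, -89.4) -> [0.0011, -0.0035, 0.0994] -0.3 rows 1.6
(455, -398, 45, -89.4) -> [-0.034, -0.0004, -0.0] -0.0 rows 0.5
```

Call:
{"name": "play_rows", "arguments": {
  "targets": [
    [[0.001,-0.0035,0.04,-0.3],[0.001,-0.0035,0.08,-0.3],[0.001,-0.0035,0.097,-0.3],[0.001,-0.0035,0.099,-0.3]]
  ]
}}

```text
t: 46.08
eef_pos: [0.4551, -0.432, 0.2047]
ee_rot: [3.139, 0.001, -1.556]
force: [-0.6, 0.4, 0.0]
width: 0.0498
```

Call:
{"name": "play_rows", "arguments": {
  "targets": [
    [[-0.005,0,0,0],[-0.011,0,0,0],[-0.017,0,0,0],[-0.023,0,0,0],[-0.029,0,0,0]]
  ]
}}

```text
t: 46.7
eef_pos: [0.4554, -0.403, 0.2068]
ee_rot: [-3.14, -0.001, -1.556]
force: [0.2, -2.7, 1.2]
width: 0.0499
```

Call:
{"name": "play_rows", "arguments": {
  "targets": [
    [[-0.002,0,0,0],[-0.004,0,0,0],[-0.005,0,0,0],[-0.005,0,0,0]]
  ]
}}

```text
t: 47.2
eef_pos: [0.455, -0.3992, 0.2065]
ee_rot: [-3.141, -0.001, -1.556]
force: [-2.1, -9.2, 1.6]
width: 0.0497
```

Call:
{"name": "play_rows", "arguments": {
  "targets": [
    [[-0.001,0,0,0],[-0.002,0,0,0],[-0.003,0,0,0],[-0.003,0,0,0]]
  ]
}}

```text
t: 47.7
eef_pos: [0.455, -0.3985, 0.2074]
ee_rot: [-3.14, -0.005, -1.556]
force: [-5.2, -23.5, 0.7]
width: 0.0501
```

Solid against the y-fence (23 N). I'll back off, repeat the x tap and inspect.

Call:
{"name": "play_rows", "arguments": {
  "targets": [
    [[0.01,0,0,0],[0.03,0,0,0],[0.035,0,-0.06,0],[0.035,0,-0.11,0],[0.035,0,-0.12,0]]
  ]
}}

```text
t: 48.32
eef_pos: [0.4564, -0.4313, 0.33]
ee_rot: [-3.137, -0.003, -1.556]
force: [0.5, 0.7, -0.9]
width: 0.0502
```

```bash
python3 plan.py "[(380,-400,165,-45),(366,-350,165,0.5),(366,-350,46,0.5),(396,-350,46,0.5)]"
```

```text
t 48.33 at [ 456.4 -431.3  171.   -89.1] w 50.2 F [ 0.5  0.7 -0.9]
(380, -400, 165, -45) -> [-0.0325, 0.0759, 0.006] -44.1 rows 4.1
(366, -350, 165, 0.5) -> [-0.0453, -0.0255, -0.0] -45.5 rows 4.3
(366, -350, 46, 0.5) -> [0.0, 0.0, 0.119] -0.0 rows 1.9
(396, -350, 46, 0.5) -> [0.03, 0.0003, -0.0] -0.0 rows 0.5
```

Call:
{"name": "play_rows", "arguments": {
  "targets": [
    [[-0.01,0.02,0.006,-10.6],[-0.02,0.04,0.006,-21],[-0.0325,0.0759,0.006,-31.6],[-0.0325,0.0759,0.006,-42],[-0.0325,0.0759,0.006,-44.1]]
  ],
  "grip": 168
}}

```text
t: 48.95
eef_pos: [0.379, -0.399, 0.3198]
ee_rot: [-3.142, 0.001, -0.786]
force: [0.4, -0.1, 0.1]
width: 0.03
```

Call:
{"name": "play_rows", "arguments": {
  "targets": [
    [[-0.0453,-0.0255,0,-10.6],[-0.0453,-0.0255,0,-21],[-0.0453,-0.0255,0,-31.6],[-0.0453,-0.0255,0,-42],[-0.0453,-0.0255,0,-45.5]]
  ]
}}

```text
t: 49.58
eef_pos: [0.3657, -0.3489, 0.3196]
ee_rot: [-3.141, 0.001, 0.008]
force: [0.5, 0.7, -0.3]
width: 0.0299
```

```bash
python3 plan.py "[(366,-350,46,0.5),(394,-350,46,0.5)]"
```

```text
t 49.58 at [ 365.7 -348.9  160.6    0.5] w 29.9 F [ 0.5  0.7 -0.3]
(366, -350, 46, 0.5) -> [0.0003, 0.0011, 0.1146] -0.0 rows 1.8
(394, -350, 46, 0.5) -> [0.028, 0.0002, -0.0] -0.0 rows 0.4
```

Call:
{"name": "play_rows", "arguments": {
  "targets": [
    [[0,0.001,0.05,0],[0,0.001,0.095,0],[0,0.001,0.113,0],[0,0.001,0.114,0]]
  ]
}}

```text
t: 50.08
eef_pos: [0.3651, -0.3497, 0.2044]
ee_rot: [-3.14, 0.004, 0.005]
force: [0.3, 0.2, 0.6]
width: 0.0297
```

Call:
{"name": "play_rows", "arguments": {
  "targets": [
    [[0.007,0,0,0],[0.014,0,0,0],[0.021,0,0,0],[0.026,0,0,0],[0.028,0,0,0]]
  ]
}}

```text
t: 50.7
eef_pos: [0.3935, -0.3495, 0.2063]
ee_rot: [3.142, 0.0, 0.008]
force: [-1.9, -0.8, 2.2]
width: 0.0302
```

Call:
{"name": "play_rows", "arguments": {
  "targets": [
    [[0.001,0,0,0],[0.002,0,0,0],[0.003,0,0,0],[0.003,0,0,0]]
  ]
}}

```text
t: 51.2
eef_pos: [0.3951, -0.3494, 0.2057]
ee_rot: [-3.141, 0.003, 0.007]
force: [-4.8, -1.5, 1.6]
width: 0.0301
```

Call:
{"name": "play_rows", "arguments": {
  "targets": [
    [[-0.01,0,0,0],[-0.015,0,0,0],[-0.015,0,-0.05,0],[0.0,0,-0.11,0],[0.02,0,-0.15,0]]
  ]
}}

```text
t: 51.82
eef_pos: [0.4164, -0.3495, 0.3596]
ee_rot: [3.14, -0.004, 0.008]
force: [0.7, -0.0, -1.0]
width: 0.03
```

```bash
python3 jig2.py wrist w8.png 2>/dev/null; python3 plan.py "[]"
```

```text
fence ([454.0, -357.0], [149.0, 126.0], 2.0) 0.06292299130734047
xf ([520.0, -369.0], [98.0, 14.0], -89.6) 0.06288355812004476 yf ([441.0, -303.0], [127.0, 16.0], 0.4) 0.06287400663996703
top plate ([458.0, -350.0], [107.0, 76.0], 0.4) 0.05901468248831032
all above 0.019 ([444.0, -364.0], [135.0, 105.0], -0.1)
all above 0.029 ([458.0, -350.0], [107.0, 76.0], 0.4)
all above 0.039 ([458.0, -350.0], [107.0, 76.0], 0.4)
all above 0.047 ([458.0, -350.0], [107.0, 76.0], 0.4)
t 51.88 at [ 419.7 -350.4  205.6    0.5] w 29.9 F [ 5.8 -2.5  6.7]
```

View pics/w8.png

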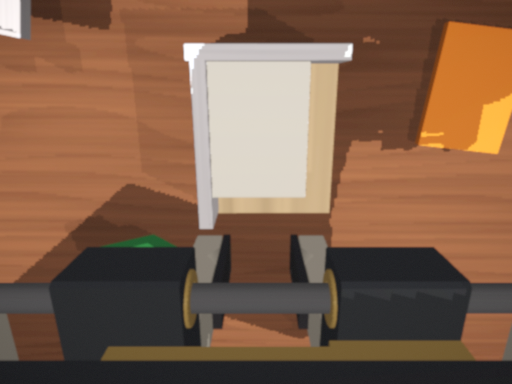

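All the plates look flush in the corner: the white top plate is tight to both fences and no blue edge shows. Now I'll fetch boat 2 from the left pan.

```bash
python3 plan.py "[(470,-80,205,-5),(560,135,195,-10.9),(595,135,190,-10.9)]"
```

```text
t 51.88 at [ 419.7 -350.4  205.6    0.5] w 29.9 F [ 5.8 -2.5  6.7]
(470, -80, 205, -5) -> [0.0528, -0.27, 0.0006] 5.5 rows 4.4
(560, 135, 195, -10.9) -> [0.0709, -0.222, 0.01] 5.9 rows 3.7
(595, 135, 190, -10.9) -> [0.0344, -0.0066, 0.005] -0.0 rows 0.6
```

Call:
{"name": "play_rows", "arguments": {
  "targets": [
    [[0.0528,-0.27,0,5.5],[0.0528,-0.27,0,5.5],[0.0528,-0.27,0,5.5],[0.0528,-0.27,0,5.5],[0.0528,-0.27,0,5.5]]
  ],
  "grip": 98,
  "newtons": 15
}}

```text
t: 52.5
eef_pos: [0.4671, -0.0763, 0.3564]
ee_rot: [-3.141, -0.002, -0.085]
force: [0.8, -0.7, 0.3]
width: 0.0541
```

Call:
{"name": "play_rows", "arguments": {
  "targets": [
    [[0.1053,-0.2286,0.015,5.9],[0.1053,-0.2286,0.015,5.9],[0.1053,-0.2286,0.015,5.9],[0.1053,-0.2286,0.015,5.9],[0.1053,-0.2286,0.015,5.9]]
  ]
}}

```text
t: 53.12
eef_pos: [0.5934, 0.1428, 0.3397]
ee_rot: [3.141, 0.0, -0.188]
force: [-0.7, -1.3, 0.1]
width: 0.054
```

```bash
python3 - <<'E'
from h import *
im,W=grab('wrist')
print(pans(im,W))
for b in boats(im,W,zhi=0.15): print(b)
E
python3 plan.py "[(653,125,190,-11),(653,125,94,-11)]"
```

```text
[(([653.0, 120.0], [131.0, 87.0], -11.0), np.float64(42.8)), (([644.0, -17.0], [30.0, 10.0], 80.8), np.float64(88.8)), (([622.0, -40.0], [35.0, 18.0], 80.2), np.float64(58.1)), (([607.0, -10.0], [31.0, 14.0], 79.2), np.float64(88.7))]
(([653.0, 122.0], [78.0, 46.0], -10.8), 'hi', [656.0, 126.0, 91.0], 'n', 5827, 'z20', 62, [270.0, 113.0])
(([652.0, -14.0], [16.0, 7.0], 79.3), 'hi', None, 'n', 164, 'z20', 77, [479.0, 76.0])
t 53.17 at [592.5 141.4 180.9 -10.8] w 53.8 F [ 0.1 -0.2  0.2]
(653, 125, 190, -11) -> [0.0625, 0.0047, -0.0091] 0.2 rows 1.0
(653, 125, 94, -11) -> [0.0, -0.0, 0.096] -0.0 rows 1.5
```

Call:
{"name": "play_rows", "arguments": {
  "targets": [
    [[0.062,0.005,-0.009,0],[0.062,0.005,0.01,0],[0.062,0.005,0.05,0],[0.062,0.005,0.085,0],[0.062,0.005,0.087,0]]
  ]
}}

```text
t: 53.8
eef_pos: [0.6505, 0.1213, 0.2517]
ee_rot: [3.139, 0.004, -0.193]
force: [-0.0, 0.4, 0.3]
width: 0.0537
```

Call:
{"name": "play_rows", "arguments": {
  "targets": [
    [[0,0,0,0],[0,0,0,0],[0,0,0,0],[0,0,0,0],[0,0,0,0]]
  ],
  "grip": 255
}}

```text
t: 54.42
eef_pos: [0.6525, 0.1233, 0.2559]
ee_rot: [-3.14, -0.003, -0.191]
force: [-0.7, 2.2, 6.3]
width: 0.0302
```

Call:
{"name": "play_rows", "arguments": {
  "targets": [
    [[0,0,-0.04,0],[0,0,-0.09,0],[0,0,-0.11,0],[0,0,-0.11,0]]
  ]
}}

```text
t: 54.92
eef_pos: [0.6519, 0.1228, 0.366]
ee_rot: [-3.14, -0.002, -0.191]
force: [0.4, -0.2, -2.0]
width: 0.0299
```

```bash
python3 plan.py "[(500,-60,205,-5),(425,-310,195,0.5),(459,-348,180,0.5),(459,-348,120,0.5)]"
```

```text
t 54.92 at [651.9 122.8 207.  -11. ] w 29.9 F [ 0.4 -0.2 -2. ]
(500, -60, 205, -5) -> [-0.1144, 0.2084, 0.002] -6.0 rows 3.8
(425, -310, 195, 0.5) -> [-0.0529, 0.2556, 0.01] -5.5 rows 4.2
(459, -348, 180, 0.5) -> [0.0337, 0.0383, 0.015] -0.0 rows 0.9
(459, -348, 120, 0.5) -> [0.0, 0.0, 0.06] -0.0 rows 1.0
```

Call:
{"name": "play_rows", "arguments": {
  "targets": [
    [[-0.03,0.052,0.002,-2],[-0.058,0.104,0.002,-4],[-0.087,0.156,0.002,-6],[-0.1144,0.2084,0.002,-6],[-0.1144,0.2084,0.002,-6]]
  ]
}}

```text
t: 55.55
eef_pos: [0.4967, -0.0625, 0.3609]
ee_rot: [3.141, 0.003, -0.09]
force: [-0.2, 0.5, -1.4]
width: 0.0297
```

Call:
{"name": "play_rows", "arguments": {
  "targets": [
    [[-0.0125,0.06,0.01,-2],[-0.025,0.12,0.01,-4],[-0.037,0.18,0.01,-5.5],[-0.048,0.235,0.01,-5.5],[-0.0529,0.2556,0.01,-5.5]]
  ]
}}

```text
t: 56.18
eef_pos: [0.4242, -0.3122, 0.3505]
ee_rot: [-3.141, 0.002, 0.007]
force: [0.3, 0.3, -1.6]
width: 0.0297
```

Call:
{"name": "play_rows", "arguments": {
  "targets": [
    [[0.017,0.019,0.008,0],[0.0337,0.0383,0.015,0],[0.0337,0.0383,0.015,0],[0.0337,0.0383,0.015,0],[0.0337,0.0383,0.015,0]]
  ]
}}

```text
t: 56.8
eef_pos: [0.459, -0.3476, 0.337]
ee_rot: [-3.141, 0.0, 0.01]
force: [0.5, -0.5, -1.1]
width: 0.03
```

```bash
python3 - <<'E'
from h import *
im,W=grab('wrist','w9.png')
for b in boats(im,W,zhi=0.22): print(b)
m=(W[...,2]>0.11)&(W[...,2]<.2)&(abs(W[...,0]-.47)<.07)&(abs(W[...,1]+.348)<.03)
P=W[m]; print(rect(P),np.percentile(P[:,2],[2,50,98]))
for n in('top','side'):
    im,W=grab(n)
    m=(W[...,2]>0.105)&(W[...,2]<.17)&(abs(W[...,0]-.47)<.07)&(abs(W[...,1]+.348)<.03)
    P=W[m]; print(n,rect(P) if len(P) else '')
E
python3 plan.py "[(459,-348,120,0.5),(459,-348,113,0.5)]"
```

```text
(([452.0, -406.0], [117.0, 24.0], 0.6), 'hi', None, 'n', 2169, 'z20', 16, [325.0, 177.0])
(([458.0, -359.0], [83.0, 50.0], 45.6), 'hi', [467.0, -348.0, 173.0], 'n', 8468, 'z20', 144, [260.0, 223.0])
([469.0, -348.0], [50.0, 50.0], -44.4) [0.13008402 0.17142771 0.19703033]
top ([429.0, -347.0], [43.0, 14.0], -88.3)
side ([458.0, -347.0], [80.0, 55.0], 0.7)
t 56.95 at [ 459.2 -347.7  178.5    0.6] w 29.8 F [-0.6  1.  -1.8]
(459, -348, 120, 0.5) -> [-0.0002, 0.0003, 0.0585] 0.1 rows 0.9
(459, -348, 113, 0.5) -> [0.0, 0.0, 0.007] -0.0 rows 0.1
```

Call:
{"name": "play_rows", "arguments": {
  "targets": [
    [[0,0,0.02,0],[0,0,0.04,0],[0,0,0.05,0],[0,0,0.056,0],[0,0,0.06,0]]
  ]
}}

```text
t: 57.58
eef_pos: [0.4595, -0.3482, 0.2774]
ee_rot: [3.141, -0.001, 0.01]
force: [0.4, -0.1, -1.1]
width: 0.03
```

Call:
{"name": "play_rows", "arguments": {
  "targets": [
    [[0,0,0.002,0],[0,0,0.004,0],[0,0,0.006,0],[0,0,0.006,0]]
  ]
}}

```text
t: 58.08
eef_pos: [0.4594, -0.3482, 0.2713]
ee_rot: [3.141, -0.001, 0.01]
force: [0.3, -0.6, 0.6]
width: 0.0302
```

Call:
{"name": "play_rows", "arguments": {
  "targets": [
    [[0,0,0.001,0],[0,0,0.002,0],[0,0,0.002,0]]
  ]
}}

```text
t: 58.45
eef_pos: [0.4595, -0.3482, 0.2694]
ee_rot: [3.141, -0.001, 0.01]
force: [1.0, 0.2, 2.4]
width: 0.0299
```

Call:
{"name": "play_rows", "arguments": {
  "targets": [
    [[0,0,0,0],[0,0,0,0],[0,0,0,0],[0,0,0,0]]
  ],
  "grip": 110
}}

```text
t: 58.95
eef_pos: [0.4592, -0.3481, 0.2691]
ee_rot: [-3.142, 0.0, 0.009]
force: [-0.2, 0.6, -0.4]
width: 0.0497
```

Call:
{"name": "play_rows", "arguments": {
  "targets": [
    [[0,0,-0.03,0],[0,0,-0.08,0],[0,0,-0.12,0],[-0.05,0,-0.12,0],[-0.05,0,-0.12,0]]
  ]
}}

```text
t: 59.58
eef_pos: [0.4067, -0.3483, 0.39]
ee_rot: [-3.141, -0.001, 0.008]
force: [0.0, -0.6, 0.0]
width: 0.0495
```

```bash
python3 - <<'E'
from h import *
im,W=grab('wrist','w10.png'); Z=W[...,2];X=W[...,0];Y=W[...,1]
bx=(abs(X-.46)<.06)&(abs(Y+.35)<.045)
for nm,lo,hi in(('boat',.068,.14),('hull',.075,.09),('cabin',.1,.113)):
    P=W[bx&(Z>lo)&(Z<hi)&(Y<-.315)&(X<.514)]; print(nm,len(P),rect(P),np.percentile(P[:,2],[5,50,95]))
P=W[bx&(Z>.05)&(Z<.064)&(Y<-.312)&(X<.512)]; print('plate',rect(P),np.median(P[:,2]))
E
python3 plan.py "[]"
```

```text
boat 4644 ([463.0, -348.0], [83.0, 44.0], 0.4) [0.07713517 0.10477098 0.1174769 ]
hull 2239 ([463.0, -348.0], [83.0, 44.0], 0.4) [0.07687749 0.07806987 0.07917914]
cabin 2104 ([461.0, -348.0], [40.0, 34.0], 0.6) [0.10487126 0.10602975 0.10718273]
plate ([459.0, -350.0], [107.0, 76.0], -0.0) 0.05605578837976932
t 59.62 at [ 408.  -348.5  230.8    0.5] w 50.1 F [ 0.3 -0.4  0.5]
```

View pics/w10.png

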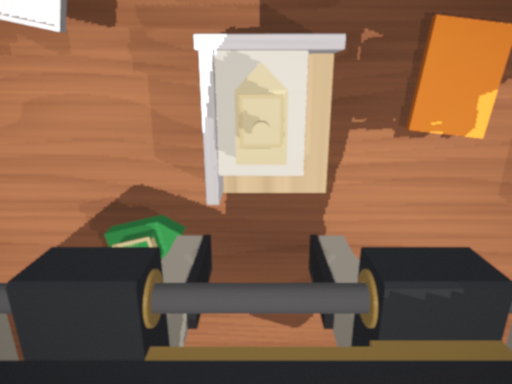

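Boat 2 stands upright at (262,120), within about 2 mm of the top plate's centre and aligned to it. I'll make one last check of the rest of the scene from the top camera.

Run:
```python
from h import *
im,W=grab('top','top_end.png')
for b in boats(im,W,zhi=.15): print(b)
for q in('cup','screwdriver','boat_d','plate_4'): print(q,[(np.round(o['xyz'],3).tolist(),round(o['score'],2)) for o in finder.find_in('top',q)])
```

```text
(([464.0, 325.0], [169.0, 59.0], 13.3), 'hi', [475.0, 318.0, 56.0], 'n', 501, 'z20', 25, [99.0, 202.0])
(([497.0, 397.0], [85.0, 57.0], 26.7), 'hi', [498.0, 389.0, 56.0], 'n', 274, 'z20', 25, [73.0, 192.0])
cup [([0.661, 0.273, 0.057], 0.59), ([0.49, 0.383, 0.027], 0.38)]
screwdriver [([0.736, -0.314, 0.024], 0.58)]
boat_d [([0.489, 0.384, 0.028], 0.86), ([0.5, 0.323, 0.025], 0.83), ([0.414, 0.305, 0.03], 0.75)]
plate_4 []
```

View pics/top_end.png

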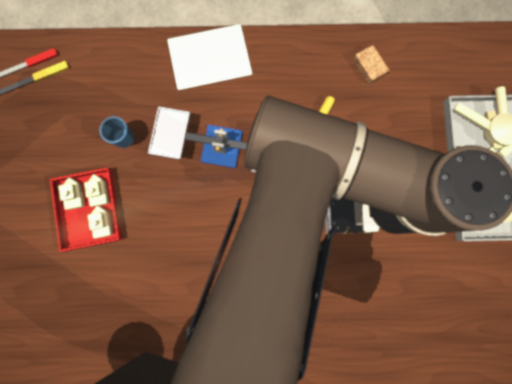

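The three scrap boats are in the tray, and the cup is where it was at (116,131). The screwdriver's visible end at (328,103) hasn't moved; its shaft is behind the arm. Handing in.

```bash
python3 -c "
from station import job_done; print(job_done())"
```

```text
the job is handed in; nothing more can be done
None
```

The job is done and handed in at about 60 s on the robot's clock. Four boats were present, and I found the heaviest in three hands-off weighings, each ending with the beam over at a stop:

| Weighing | Left pan | Right pan | Dropped |
|---|---|---|---|
| 1 | boat 1 | boat 4 | right (boat 4) |
| 2 | boat 2 | boat 4 | left (boat 2) |
| 3 | boat 2 | boat 3 | left (boat 2) |

Boats are numbered from the robot's left to its right at the start. Boat 2 is the heaviest, and the other three are in the red tray. I tapped the four plates against the x fence, the y fence and the x fence again, then stood boat 2 on the top plate.

**Last checks:**
- **Boat 2:** upright and level, within about 2 mm of the top plate's centre, and lined up with it to within about 0.5°.
- **Plates:** the top plate's edges agree with the home position to about 1 mm, and no lower plate sticks out. The last x tap met only about 5 N, against 10 N on the first and 23 N on the y push.
- **Scrap boats:** all three lie flat in the tray. Boat 1 first caught its bow on the tray wall, so I picked it up and reset it.
- **Bystanders:** the cup and the visible end of the screwdriver are where they were.

**Not fully confirmed:** the arm hid part of the final top view. The network put the screwdriver about 4 cm off because it saw only its handle end. It could not see the green boat or the orange plate there, though the wrist camera saw both in place just before.

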